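Charge a laboratory mill's jar with grinding balls

ROBOT

A 6-joint arm with a two-finger parallel gripper is mounted at the origin on the work surface. World frame = base frame: x ahead of the robot, y to its left, z up, the work surface at z = 0. Lengths are in m, angles in rad, forces in N, time in s.
With the tool pointing down it reaches from about 0.275 to 0.875 m from the base axis. Payload 12.5 kg.
Tool frame: the origin (TCP) lies between the finger pads; the fingertips stand 22 mm ahead of it and the grasp point (between the pads) lies 3 mm ahead of it (robot.tips_ahead is the z of the fingertips in the tool frame, in m); z points along the fingers, y is the direction in which the jaws open and shut (so a half turn about z gives the same grasp; the last joint's range is limited). The gripper opens to 85 mm and grips with 20 to 120 N. Pads are 22 mm wide; open, the fingers measure 114 mm over their backs; the gripper's body (76 mm by 85 mm) begins 54 mm behind the grasp point. The pads swing forward as they close: fully open they stand 13 mm farther back than shut.
Start: joints at [1.02, 0.351, 1.652, -0, 1.139, -0.085], TCP at [0.247, 0.491, 0.253] pointing down, gripper open.
Joint ranges: [-2.75, 2.75], [-0.79, 2.1], [0.01, 2.65], [-1.57, 4.71], [0.07, 3.14], [-2.87, 2.87]. Speed limits (rad/s): [2.22, 2.22, 2.79, 3.14, 3.14, 3.14].

INTERFACE

Orientations are given as a rotation vector (axis times angle).
In Python, from plant import robot, optics, job gives the robot as it stands.
- The arm moves only by the tool drive_tool, never from a script. Its argument "moves" is a list of rows, each an object of numbers: "ax", "ay", "az": the turn, a rotation vector about the tool's x, y, z in degrees; "x", "y", "z": the shift along the tool's x, y, z in mm; "jaw": the finger opening in mm, from 0 to 85.4. In form: [{"ax": .., "ay": .., "az": .., "x": .., "y": .., "z": .., "jaw": ..}, ...]. A call has 1 to 8 rows; each row is the pose to reach, as a shift and turn from the pose commanded when the call began, along the tool's axes at that moment; what a row does not reach only later rows make up. A row lasts 1/12 s, in which the tool goes at most 41.7 mm and 7.16 degrees, less where a joint would pass 70% of its speed; a pose out of reach is approached as far as the arm can. A call with a gripper value outside its range is refused whole. The fingers move at their own pace and stop on an object; the grip force is fixed at half the most. Time passes only in rows, so rows that repeat a pose let the fingers close. It gives the time, the measured TCP pose, the force and the opening at its end, in the units of the state.
- robot.sense(): the state, without advancing time (a new reading comes with each control period).
- optics.get_image(name): name is "scene" or "top" or "wrist"; returns the picture (480x640x3 uint8, red, green, blue); there is no depth.
- optics.get_calibration(name): a dict with "mtx" (3x3 intrinsics, pixels), "extrinsics" (4x4, takes a point from camera to world coordinates). Camera axes: x right, y down, z forward; pixel columns grow to the right and rows downward; lengths in m; the calibration is good to about 2 mm. A picture is of the moment at which its call begins: read the wrist's pose just before it. get_calibration takes no time and is no camera call; for the wrist camera it gives the pose at the moment of the call.
- job.finish_job(): hands the job in, once; it reports no verdict.
The state is a dict: "t": time; "joint_positions": joint angles; "qd": joint speeds; "effort": joint torques, N m; "eef_pos": TCP position; "eef_rot": TCP orientation; "force": force on the tool from outside, world axes, zero at the start; "moment": the same for the moment, N m; "gripper_width": finger opening in m.
Only numpy, scipy, OpenCV 4.12 (cv2) and the standard library are available. Lean on these libraries where they do the work, as an engineer would, in place of code of your own. Each camera call takes 0.05 s, during which the arm holds its last target.

TASK

Pull the mill's carriage out to its loading stop, then with the scoop, never with the fingers, put at least three of the five white grinding balls from the blue trough into the steel jar on the carriage, spilling none: any left over stay in the trough. Lay the scoop back in its cradle, and only then slide the carriage fully home under the mill head. Do not disturb the other things on the bench.

Things in the scene. Friction and masses are not known exactly. Their poses are not given: they have to be found in the camera images.
- carriage (a joint): Slide of the mill's jar carriage, in m: 0 = fully home (jar under the mill head), 0.160 = at the loading stop (pulled out, towards the mill's -y). It stays where it is left; friction about 3 N plus 15 N per m/s; no spring or catch.
- mill: White mill, fixed. Origin on the bench under the middle of the jar when the carriage is home; its -y axis is the way the carriage pulls out. Low bed 150 mm wide in x, from y = -231 to +100 mm. Housing 240 mm tall from y = +85 mm; the mill head overhangs the home jar: 130 mm wide in x, y from -42 mm to the housing, z 123 to 210 mm. Stop blocks are red, 27 mm tall.
- knob_grip (a point): Grip point of the red upright round knob on the carriage's outer end: 24 mm diameter, from 46 to 81 mm above the bench, this point at 64 mm, on its axis, 110 mm to the mill's -y of the jar's axis. Pinch it from above and slide. It moves with the carriage; its axes are parallel to the mill's.
- jar_mid (a point): Point on the axis of the open steel jar fixed on the carriage, 58 mm above the bench, inside the jar. Jar inner diameter 90 mm, outer 100 mm; inner floor 22 mm below this point, rim 33 mm above it (91 mm above the bench). Moves with the carriage; axes as the mill's.
- tray: Blue ball trough, fixed, 228 by 98 mm, 33 mm tall. Origin under its centre, long axis x. Level floor (its top 5 mm above the bench) 220 mm long by 34 mm wide, from which the two long sides slope up and outward at 45 degrees to the rim; both ends are upright walls, their inner faces at x = -110 and +110 mm, the +x one 45 mm tall. The balls lie towards the +x end.
- cradle: Yellow cradle of the scoop, fixed, 110 by 70 mm, 19 mm tall, open at both x ends. Origin under its centre. Floor top 5 mm above the bench, 34 mm wide, sides sloping up at 45 degrees: the scoop's pan lies in it lengthwise.
- scoop: Steel scoop with black handle, loose, 200 g. Origin at the centre of the pan's flat underside, +x towards the pan's open front edge, z up. Pan 76 mm long (x -38 to +38), 57 mm wide, 30 mm tall, flat bottom 26 mm wide then sides sloping at 45 degrees to fit the trough, sheet 2.5 mm; closed at the back. It starts lying in the cradle. A ball rolls along the pan only if it slopes by more than about 3 degrees.
- scoop_grip (a point): Grip point on the scoop's handle, at x -95, z 62 mm in the scoop's frame. The handle is a level bar along x, 16 mm wide and 20 mm tall, from x = -138 to -38 mm; grasp it across from above. Axes as the scoop's.
- scoop_tip (a point): Middle of the front edge of the pan's underside, at x +38, z 0 mm in the scoop's frame.
- amber_bottle: Bystander: amber bottle, 86 mm diameter, 190 mm tall.
- clear_bottle: Bystander: clear bottle, blue cap, 80 mm diameter, 170 mm tall.
- beaker: Bystander: glass beaker, 66 mm diameter, 85 mm tall.
- jar_lid: Bystander: steel jar lid, 100 mm diameter, 30 mm tall.
- brush: Bystander: small cleaning brush, 170 mm, lying on the bench near the robot, bristles away from it.
- sample_can: Bystander: small white jar, orange cap, 60 mm diameter, 75 mm tall.
- ball0: White ceramic grinding ball, loose, polished and slick, 20 mm diameter, 25 g. Origin at its centre.
- ball1: White ceramic grinding ball, loose, polished and slick, 20 mm diameter, 25 g. Origin at its centre.
- ball2: White ceramic grinding ball, loose, polished and slick, 20 mm diameter, 25 g. Origin at its centre.
- ball3: White ceramic grinding ball, loose, polished and slick, 20 mm diameter, 25 g. Origin at its centre.
- ball4: White ceramic grinding ball, loose, polished and slick, 20 mm diameter, 25 g. Origin at its centre.

How it is judged:
On the way, in this order (a step that is already met when the one before it is completed fails the run):
1. the carriage is at its loading stop (value of joint carriage above 0.154 m), for 0.2 s.
2. at least three balls are in the jar, the carriage still at the loading end ((distance between each of ball0, ball1, ball2 and jar_mid below 0.042 m or distance between each of ball0, ball1, ball3 and jar_mid below 0.042 m or distance between each of ball0, ball1, ball4 and jar_mid below 0.042 m or distance between each of ball0, ball2, ball3 and jar_mid below 0.042 m or distance between each of ball0, ball2, ball4 and jar_mid below 0.042 m or distance between each of ball0, ball3, ball4 and jar_mid below 0.042 m or distance between each of ball1, ball2, ball3 and jar_mid below 0.042 m or distance between each of ball1, ball2, ball4 and jar_mid below 0.042 m or distance between each of ball1, ball3, ball4 and jar_mid below 0.042 m or distance between each of ball2, ball3, ball4 and jar_mid below 0.042 m) and value of joint carriage above 0.14 m), for 0.2 s.
3. the scoop lies in its cradle again, let go, the carriage not yet pushed home (horizontal distance between scoop and cradle below 0.03 m and z of scoop in the frame of cradle below 0.012 m and angle between scoop's own z axis and vertical below 0.15 rad and contact force between the fingers and scoop below 0.1 N and value of joint carriage above 0.12 m), for 0.2 s.
At the end, for the whole second after the job is handed in: The carriage is within 5 mm of fully home; at least three of the five balls are in the jar and every other ball is in the jar or the trough; the scoop lies level (within 0.15 rad) in its cradle, its pan centred within 30 mm of the cradle's centre (value of joint carriage below 0.005 m and (distance between each of ball0, ball1, ball2 and jar_mid below 0.042 m or distance between each of ball0, ball1, ball3 and jar_mid below 0.042 m or distance between each of ball0, ball1, ball4 and jar_mid below 0.042 m or distance between each of ball0, ball2, ball3 and jar_mid below 0.042 m or distance between each of ball0, ball2, ball4 and jar_mid below 0.042 m or distance between each of ball0, ball3, ball4 and jar_mid below 0.042 m or distance between each of ball1, ball2, ball3 and jar_mid below 0.042 m or distance between each of ball1, ball2, ball4 and jar_mid below 0.042 m or distance between each of ball1, ball3, ball4 and jar_mid below 0.042 m or distance between each of ball2, ball3, ball4 and jar_mid below 0.042 m) and horizontal distance between scoop and cradle below 0.03 m and z of scoop in the frame of cradle below 0.012 m and angle between scoop's own z axis and vertical below 0.15 rad and (distance between ball0 and jar_mid below 0.042 m or (horizontal distance between ball0 and tray below 0.13 m and z of ball0 in the frame of tray between 0.0125 and 0.045 m)) and (distance between ball1 and jar_mid below 0.042 m or (horizontal distance between ball1 and tray below 0.13 m and z of ball1 in the frame of tray between 0.0125 and 0.045 m)) and (distance between ball2 and jar_mid below 0.042 m or (horizontal distance between ball2 and tray below 0.13 m and z of ball2 in the frame of tray between 0.0125 and 0.045 m)) and (distance between ball3 and jar_mid below 0.042 m or (horizontal distance between ball3 and tray below 0.13 m and z of ball3 in the frame of tray between 0.0125 and 0.045 m)) and (distance between ball4 and jar_mid below 0.042 m or (horizontal distance between ball4 and tray below 0.13 m and z of ball4 in the frame of tray between 0.0125 and 0.045 m))); the robot touches nothing.
It fails at once if the fingers touch a grinding ball (contact force between the fingers and ball0 above 0.5 N or contact force between the fingers and ball1 above 0.5 N or contact force between the fingers and ball2 above 0.5 N or contact force between the fingers and ball3 above 0.5 N or contact force between the fingers and ball4 above 0.5 N).
It fails at once if a bystander is moved by more than 30 mm (distance of any of amber_bottle, clear_bottle, beaker, jar_lid, brush, sample_can from where it was at the start of the episode above 0.03 m).
It also fails if it takes over 72 s, if anything falls off the work surface, if the arm or the gripper's body presses on something with over 40 N, if the wrist force passes 120 N, or if a joint passes its speed limit or range.

## Working session

There is one attempt and no reset: what is moved stays moved. The work goes in short steps, Python scripts to look and compute and a tool call to move; the robot and the scene stay as the last step left them, time stands still between calls to the robot, and variables do not carry over. Pictures are saved under pics/ and viewed, and the job is handed in when it is done.

Besides the shell and the picture viewer there is one more tool, called after "Request:" as name([rows], argument=value, ...), one row to a line, values as JSON. drive_tool: Moves the arm, as the interface text tells. Its arguments: {"type":"object","properties":{"moves":{"type":"array"}},"required":["moves"]}

```bash
ls; mkdir -p pics; python3 - <<'E'
from plant import robot, optics, job
import cv2
s=robot.sense(); print(s, robot.tips_ahead)
for n in("scene","top"):
    im=optics.get_image(n); cv2.imwrite(f"pics/{n}0.png",im[:,:,::-1]); c=optics.get_calibration(n); print(n,c)
E
```

```text
pics
{'t': 0.0, 'joint_positions': array([ 1.02038778e+00,  3.51260593e-01,  1.65245485e+00,  1.32528600e-05,
        1.13908332e+00, -8.45931910e-02]), 'qd': array([-1.26214713e-03,  5.00613071e-04,  7.89500521e-05,  7.83848292e-04,
       -7.18618806e-05, -2.80787610e-04]), 'effort': array([ 2.11968058e-04, -5.06107306e+01, -2.91399246e+01, -1.36178805e-04,
        4.54520748e-03, -2.59516355e-05]), 'eef_pos': array([0.24683904, 0.4911455 , 0.25273337]), 'eef_rot': array([-7.25022490e-01, -3.05638774e+00,  1.79372546e-03]), 'force': array([-0.27449146, -0.13479399, -0.4278432 ]), 'moment': array([ 0.04396633, -0.02284117, -0.01068628]), 'gripper_width': 0.08574832633655917} 0.022
scene {'mtx': array([[482.82152567,   0.        , 322.81262585],
       [  0.        , 482.82152567, 238.8335196 ],
       [  0.        ,   0.        ,   1.        ]]), 'extrinsics': array([[ 0.72163698,  0.48047627, -0.49838   ,  1.17323381],
       [ 0.69224578, -0.49461252,  0.52550379, -0.75805885],
       [ 0.00598712, -0.72422442, -0.68953836,  0.93103294],
       [ 0.        ,  0.        ,  0.        ,  1.        ]])}
top {'mtx': array([[525.57180383,   0.        , 317.66370204],
       [  0.        , 525.57180383, 234.54744605],
       [  0.        ,   0.        ,   1.        ]]), 'extrinsics': array([[ 0.00423864, -0.99442014,  0.10540692,  0.45634353],
       [-0.99997095, -0.00354718,  0.00674654, -0.09696328],
       [-0.006335  , -0.10543245, -0.99440629,  1.15893603],
       [ 0.        ,  0.        ,  0.        ,  1.        ]])}
```

View pics/top0.png

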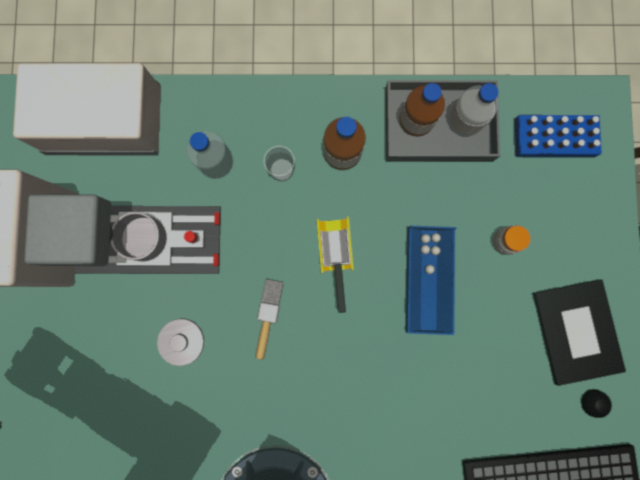

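View pics/scene0.png

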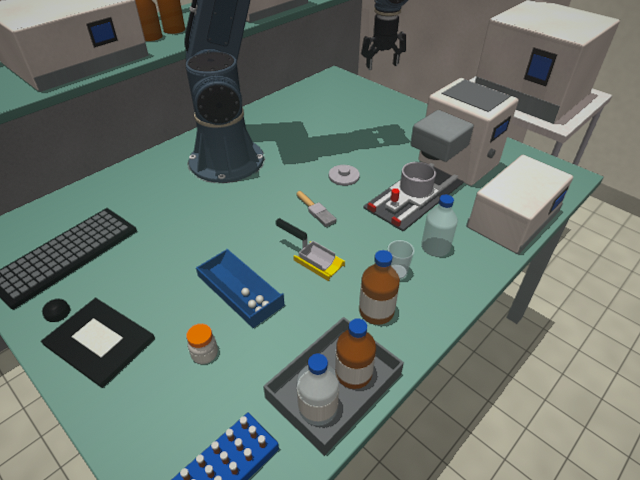

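```bash
cat > h.py <<'E'
from plant import robot, optics, job
import cv2, numpy as np
from scipy.spatial.transform import Rotation as R
def ray(n,px,z,c=None):
    c=c or optics.get_calibration(n); K=c["mtx"];T=c["extrinsics"]
    d=T[:3,:3]@np.linalg.solve(K,np.array([px[0],px[1],1.0])); o=T[:3,3]
    return o+d*(z-o[2])/d[2]
def proj(n,P,c=None):
    c=c or optics.get_calibration(n); T=np.linalg.inv(c["extrinsics"]); q=c["mtx"]@(T[:3,:3]@np.asarray(P)+T[:3,3]); return q[:2]/q[2]
def crop(im,x0,y0,x1,y1,f,name):
    cv2.imwrite(name,cv2.resize(im[y0:y1,x0:x1,::-1],None,fx=f,fy=f,interpolation=cv2.INTER_CUBIC))
E
python3 - <<'E'
from h import *
im=cv2.imread("pics/top0.png")[:,:,::-1]
crop(im,100,190,260,290,5,"pics/mill_t.png")
crop(im,300,200,480,340,4.4,"pics/tray_t.png")
im=cv2.imread("pics/scene0.png")[:,:,::-1]
crop(im,190,200,350,330,5,"pics/tray_s.png")
crop(im,350,100,510,230,5,"pics/mill_s.png")
E
```

```text
(no output)
```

View pics/mill_t.png

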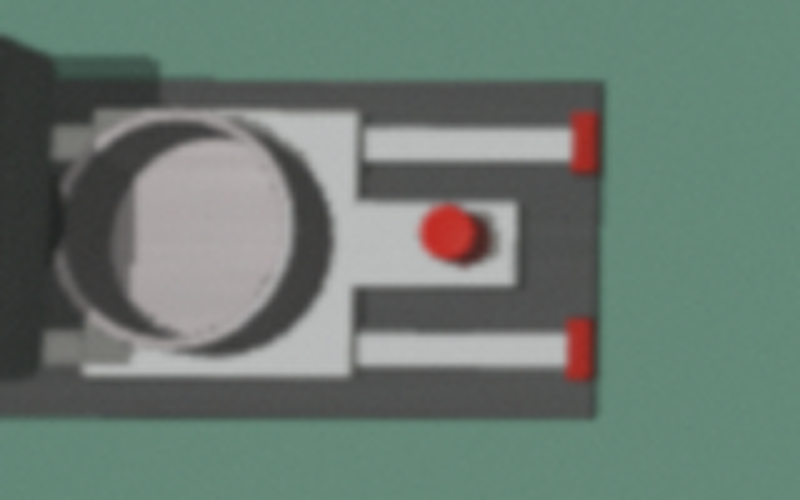

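View pics/tray_t.png

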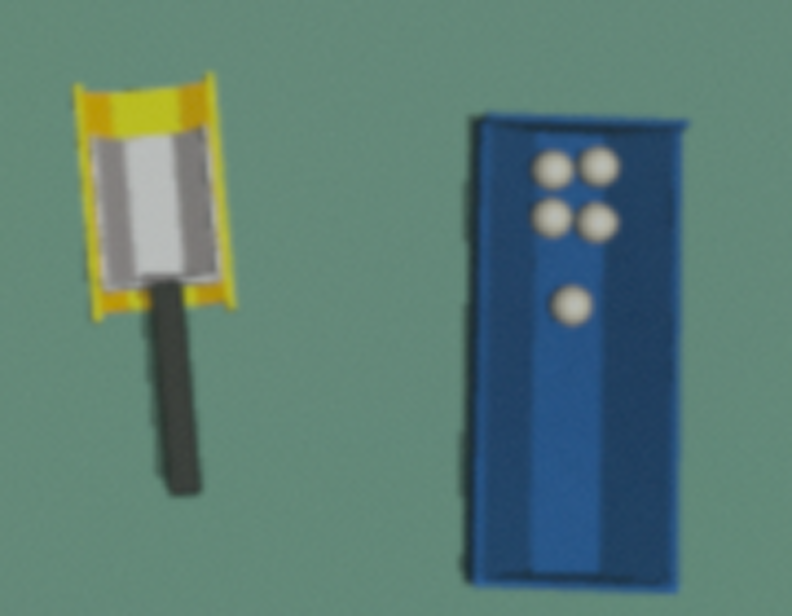

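View pics/tray_s.png

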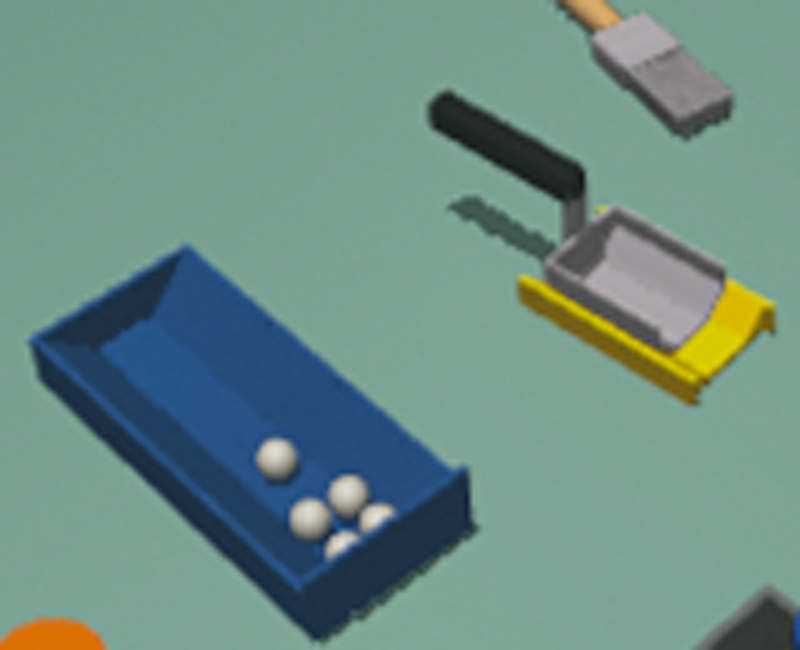

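View pics/mill_s.png

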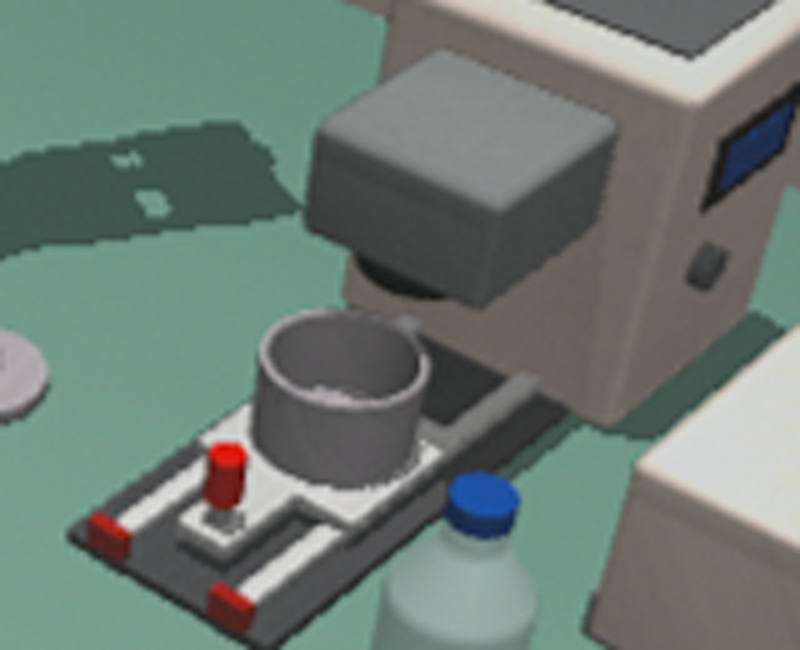

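```bash
python3 - <<'E'
from h import *
np.set_printoptions(precision=4,suppress=True)
t=lambda p,z:ray("top",p,z)[:2]
m=lambda x,y:(100+x/5,190+y/5); q=lambda x,y:(300+x/4.4,200+y/4.4)
print("knob",t(m(450,233),.081))
for c in[(585,142),(580,350)]: print("stop",t(m(*c),.027))
for c in[(604,82),(597,417)]: print("bed",t(m(*c),.012))
for c,z in[((484,117),.045),((686,123),.045),((472,585),.033),((677,590),.033)]: print("tray",t(q(*c),z))
for c in[(79,86),(212,74),(97,320),(235,306)]: print("crad",t(q(*c),.019))
for c in[(167,280),(185,490)]: print("handle",t(q(*c),.077))
for c in[(552,170),(599,167),(552,218),(597,222),(571,305)]: print("ball",t(q(*c),.015))
for c in [(137,136),(188,134),(130,278),(183,275)]: print("panbottom front",t(q(*c),.0075))
# jar rim center
print("jar",t(m(177,230),.091))
# scene checks
s=lambda p,z:ray("scene",p,z)[:2]
ms=lambda x,y:(350+x/5,100+y/5); qs=lambda x,y:(190+x/5,200+y/5)
print("knob s",s(ms(227,452),.081), "ball s",s(qs(277,459),.015),"jar s",s(ms(345,358),.091))
print("handle s end",s(qs(440,102),.077),s(qs(575,172),.077))
print("tray s",s(qs(32,343),.033),s(qs(185,247),.033),s(qs(465,472),.045))
print("crad s",s(qs(519,280),.019),s(qs(699,383),.019),s(qs(770,308),.019))
# bystanders approx
for n,p,z in[("clear",(205,150),.1),("beaker",(279,162),.085),("amber",(344,140),.1),("can",(517,238),.075),("lid",(180,342),.03)]: print(n,t(p,z))
E
```

```text
knob [0.5654 0.1739]
stop [0.6109 0.1299]
stop [0.5203 0.1298]
bed [0.6397 0.1251]
bed [0.492  0.1247]
tray [ 0.5922 -0.2862]
tray [ 0.5896 -0.3839]
tray [ 0.3675 -0.2793]
tray [ 0.3657 -0.3774]
crad [ 0.6102 -0.0897]
crad [ 0.6164 -0.1558]
crad [ 0.4941 -0.0991]
crad [ 0.5013 -0.1669]
handle [ 0.511  -0.1316]
handle [ 0.4138 -0.14  ]
ball [ 0.5695 -0.3247]
ball [ 0.571 -0.348]
ball [ 0.5456 -0.3243]
ball [ 0.5437 -0.3465]
ball [ 0.5026 -0.3329]
panbottom front [ 0.5866 -0.1188]
panbottom front [ 0.5877 -0.1444]
panbottom front [ 0.5154 -0.1154]
panbottom front [ 0.517  -0.1418]
jar [0.5652 0.2834]
knob s [0.5687 0.1792] ball s [ 0.5053 -0.3295] jar s [0.5705 0.289 ]
handle s end [ 0.4207 -0.1391] [ 0.5114 -0.1273]
tray s [ 0.3705 -0.3751] [ 0.3712 -0.2785] [ 0.5974 -0.2866]
crad s [ 0.5046 -0.1638] [ 0.6227 -0.1507] [ 0.6134 -0.0867]
clear [0.7433 0.1435]
beaker [ 0.7221 -0.0084]
amber [ 0.7651 -0.1433]
can [ 0.5655 -0.5018]
lid [0.3461 0.2013]
```

```bash
cat >> h.py <<'E'
def Rw(yaw,pitch=0):
    # tool x -> -scoop x ; yaw of scoop x axis (deg), pitch nose-up (deg)
    S=R.from_euler('z',yaw,degrees=True)*R.from_euler('y',-pitch,degrees=True)
    return S*R.from_matrix(np.array([[-1,0,0],[0,1,0],[0,0,-1.]]).T)
def to(P,Rt,n=None):
    s=robot.sense(); R0=R.from_rotvec(s["eef_rot"]); d=R0.inv().apply(np.asarray(P)-s["eef_pos"])*1e3
    a=(R0.inv()*Rt).as_rotvec(degrees=True)
    print("shift",np.round(d,1),"norm",round(np.linalg.norm(d),1),"turn",np.round(a,2),"t",s["t"])
def st():
    s=robot.sense(); print("t",round(s["t"],2),"pos",np.round(s["eef_pos"],4),"F",np.round(s["force"],2),"M",np.round(s["moment"],2),"w",round(s["gripper_width"],4),"j",np.round(s["joint_positions"],2))
E
python3 -c "
from h import *
to([.567,.1755,.2],Rw(0))"
```

```text
shift [-427.8 -138.2   52.9] norm 452.7 turn [-6.000e-02 -2.000e-02 -2.669e+01] t 0.1
```

Request:
drive_tool([
  {"x":-38,"y":-12,"az":-3,"jaw":55},
  {"x":-76,"y":-24,"az":-6,"jaw":55},
  {"x":-114,"y":-37,"az":-9,"jaw":55},
  {"x":-152,"y":-49,"az":-12,"jaw":55},
  {"x":-190,"y":-61,"az":-15,"jaw":55},
  {"x":-228,"y":-74,"az":-18,"jaw":55},
  {"x":-266,"y":-86,"az":-21,"jaw":55},
  {"x":-304,"y":-98,"az":-24,"jaw":55},
])

```text
validation failed for argument at $.mo...
```

```bash
python3 -c "
from h import *
st();to([.567,.1755,.2],Rw(0))"
```

```text
t 0.1 pos [0.2468 0.4912 0.2528] F [ 0.22 -0.94 -0.37] M [-0.    0.03  0.02] w 0.0854 j [ 1.02  0.35  1.65  0.    1.14 -0.08]
shift [-427.8 -138.2   52.9] norm 452.7 turn [-6.000e-02 -2.000e-02 -2.669e+01] t 0.1
```

Request:
drive_tool([
  {"ax":0,"ay":0,"az":-3,"x":-38,"y":-12,"z":0,"jaw":55},
  {"ax":0,"ay":0,"az":-6,"x":-76,"y":-24,"z":0,"jaw":55},
  {"ax":0,"ay":0,"az":-9,"x":-114,"y":-37,"z":0,"jaw":55},
  {"ax":0,"ay":0,"az":-12,"x":-152,"y":-49,"z":0,"jaw":55},
  {"ax":0,"ay":0,"az":-15,"x":-190,"y":-61,"z":0,"jaw":55},
  {"ax":0,"ay":0,"az":-18,"x":-228,"y":-74,"z":0,"jaw":55},
  {"ax":0,"ay":0,"az":-21,"x":-266,"y":-86,"z":0,"jaw":55},
  {"ax":0,"ay":0,"az":-24,"x":-304,"y":-98,"z":0,"jaw":55},
])

```text
t: 0.77
eef_pos: [0.4756, 0.2656, 0.2531]
eef_rot: [-0.07, -3.14, 0.0]
force: [0.2, 1.1, 0.2]
gripper_width: 0.0548
```

```bash
python3 -c "
from h import *
st();to([.567,.1755,.2],Rw(0))"
```

```text
t 0.77 pos [0.4756 0.2656 0.2531] F [0.25 1.14 0.15] M [0.1  0.03 0.01] w 0.0548 j [ 0.42  0.34  1.67  0.    1.14 -1.1 ]
shift [-95.3 -85.9  53.1] norm 138.9 turn [-0.01 -0.02 -2.54] t 0.7667
```

Request:
drive_tool([
  {"ax":0,"ay":0,"az":-1,"x":-28,"y":-25,"z":10,"jaw":55},
  {"ax":0,"ay":0,"az":-2,"x":-56,"y":-50,"z":25,"jaw":55},
  {"ax":0,"ay":0,"az":-2.5,"x":-80,"y":-72,"z":40,"jaw":55},
  {"ax":0,"ay":0,"az":-2.5,"x":-95,"y":-86,"z":53,"jaw":55},
  {"ax":0,"ay":0,"az":-2.5,"x":-95,"y":-86,"z":53,"jaw":55},
])

```text
t: 1.18
eef_pos: [0.5665, 0.1738, 0.1972]
eef_rot: [-0.01, -3.138, 0.002]
force: [-0.3, 0.2, -0.3]
gripper_width: 0.0548
```

```bash
python3 -c "
from h import *
st()
c=optics.get_calibration('wrist')
im=optics.get_image('wrist');cv2.imwrite('pics/w1.png',im[:,:,::-1])
print(proj('wrist',[.567,.1755,.081],c))
hsv=cv2.cvtColor(im,cv2.COLOR_RGB2HSV)
m=((hsv[...,0]<8)|(hsv[...,0]>172))&(hsv[...,1]>150)&(hsv[...,2]>100)
n,l,sst,ce=cv2.connectedComponentsWithStats(m.astype('uint8'))
for i in range(1,n):
  if sst[i,4]>80: print(sst[i],ce[i],ray('wrist',ce[i],.081,c))
"
```

```text
t 1.18 pos [0.5665 0.1738 0.1972] F [-0.26  0.17 -0.32] M [ 0.08  0.   -0.  ] w 0.0548 j [ 0.22  0.49  1.59 -0.    1.07 -1.34]
[318.07400534 243.70066561]
[256 153  14  33 393] [262.72264631 168.98727735] [0.51616805 0.13985214 0.081     ]
[304 218  32  40 986] [319.40872211 238.7474645 ] [0.56346782 0.17642905 0.081     ]
[262 261  12  28 295] [267.56610169 274.39661017] [0.58932154 0.13982858 0.081     ]
```

View pics/w1.png

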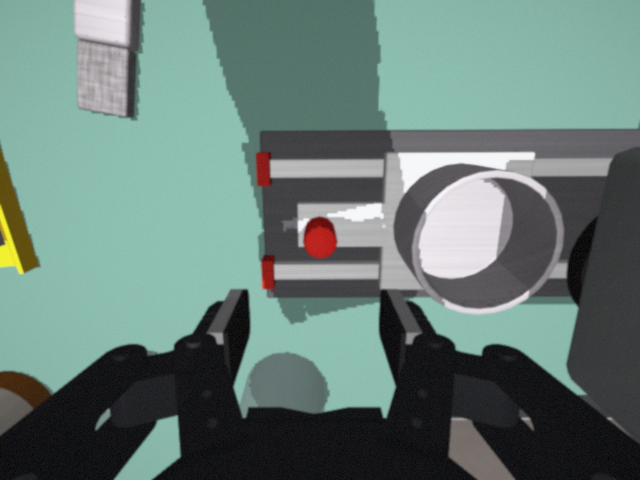

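Request:
drive_tool([
  {"ax":0,"ay":0,"az":0,"x":0,"y":2,"z":30,"jaw":55},
  {"ax":0,"ay":0,"az":0,"x":0,"y":2,"z":65,"jaw":55},
  {"ax":0,"ay":0,"az":0,"x":0,"y":2,"z":100,"jaw":55},
  {"ax":0,"ay":0,"az":0,"x":0,"y":2,"z":130,"jaw":55},
  {"ax":0,"ay":0,"az":0,"x":0,"y":2,"z":130,"jaw":20},
  {"ax":0,"ay":0,"az":0,"x":0,"y":2,"z":130,"jaw":15},
  {"ax":0,"ay":0,"az":0,"x":0,"y":2,"z":130,"jaw":15},
  {"ax":0,"ay":0,"az":0,"x":0,"y":2,"z":130,"jaw":15},
])

```text
t: 1.9
eef_pos: [0.5656, 0.1796, 0.072]
eef_rot: [0.005, 3.14, 0.001]
force: [-3.4, 2.1, -2.3]
gripper_width: 0.022
```

```bash
python3 -c "
from h import *
st()
im=optics.get_image('scene');crop(im,350,100,510,230,5,'pics/s1.png')
"
```

```text
t 1.9 pos [0.5656 0.1796 0.072 ] F [-3.36  2.14 -2.29] M [0.31 0.48 0.  ] w 0.022 j [ 0.23  0.66  1.66  0.    0.82 -1.34]
```

View pics/s1.png

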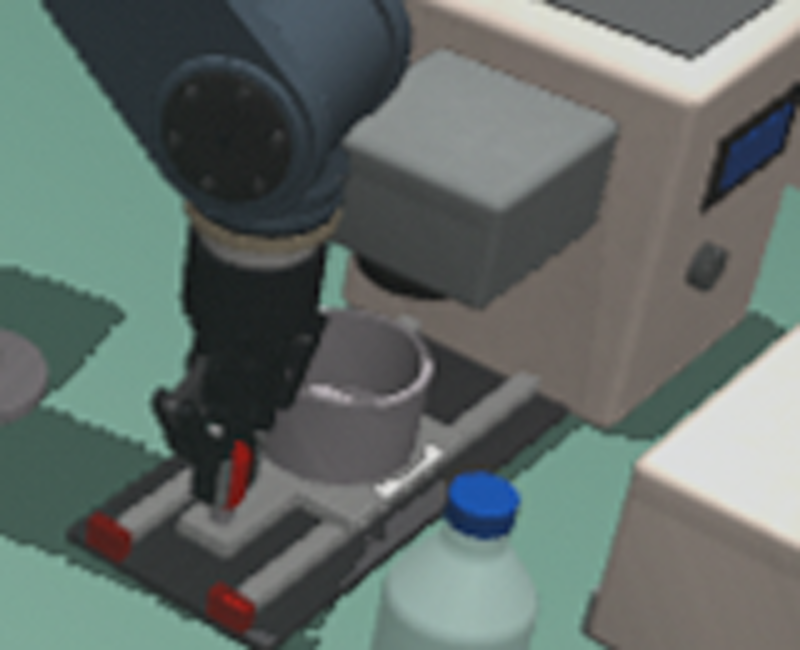

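Request:
drive_tool([
  {"ax":0,"ay":0,"az":0,"x":0,"y":-10,"z":0,"jaw":15},
  {"ax":0,"ay":0,"az":0,"x":0,"y":-25,"z":0,"jaw":15},
  {"ax":0,"ay":0,"az":0,"x":0,"y":-40,"z":0,"jaw":15},
  {"ax":0,"ay":0,"az":0,"x":0,"y":-55,"z":0,"jaw":15},
  {"ax":0,"ay":0,"az":0,"x":0,"y":-70,"z":0,"jaw":15},
  {"ax":0,"ay":0,"az":0,"x":0,"y":-80,"z":0,"jaw":15},
  {"ax":0,"ay":0,"az":0,"x":0,"y":-86,"z":0,"jaw":15},
  {"ax":0,"ay":0,"az":0,"x":0,"y":-88,"z":0,"jaw":15},
])

```text
t: 2.62
eef_pos: [0.5655, 0.0904, 0.072]
eef_rot: [0.006, 3.14, 0.001]
force: [-5.1, 3.0, 4.0]
gripper_width: 0.0226
```

Request:
drive_tool([
  {"ax":0,"ay":0,"az":0,"x":0,"y":-2,"z":0,"jaw":15},
  {"ax":0,"ay":0,"az":0,"x":0,"y":-4,"z":0,"jaw":15},
  {"ax":0,"ay":0,"az":0,"x":0,"y":-6,"z":0,"jaw":15},
  {"ax":0,"ay":0,"az":0,"x":0,"y":-6,"z":0,"jaw":15},
])

```text
t: 2.95
eef_pos: [0.5655, 0.088, 0.072]
eef_rot: [0.006, 3.139, 0.007]
force: [-3.4, 27.1, 1.9]
gripper_width: 0.0221
```

Request:
drive_tool([
  {"ax":0,"ay":0,"az":0,"x":0,"y":3,"z":0,"jaw":55},
  {"ax":0,"ay":0,"az":0,"x":0,"y":3,"z":0,"jaw":55},
  {"ax":0,"ay":0,"az":0,"x":0,"y":3,"z":-15,"jaw":55},
  {"ax":0,"ay":0,"az":0,"x":0,"y":3,"z":-40,"jaw":55},
  {"ax":0,"ay":0,"az":0,"x":0,"y":3,"z":-80,"jaw":55},
  {"ax":0,"ay":0,"az":0,"x":10,"y":-20,"z":-110,"jaw":55},
])

```text
t: 3.45
eef_pos: [0.5568, 0.0665, 0.1837]
eef_rot: [0.002, 3.137, 0.001]
force: [1.4, -0.6, 1.0]
gripper_width: 0.055
```

```bash
python3 -c "
from h import *
st()
to([.45,-.136,.19],Rw(5))
im=optics.get_image('top');crop(im,100,190,260,290,5,'pics/t2.png')
"
```

```text
t 3.45 pos [0.5568 0.0665 0.1837] F [ 1.35 -0.62  1.02] M [-0.05  0.01  0.03] w 0.055 j [ 0.04  0.45  1.69  0.    0.99 -1.53]
shift [ 106.5 -202.6   -6.8] norm 229.0 turn [ 0.01  0.25 -5.08] t 3.45
```

View pics/t2.png

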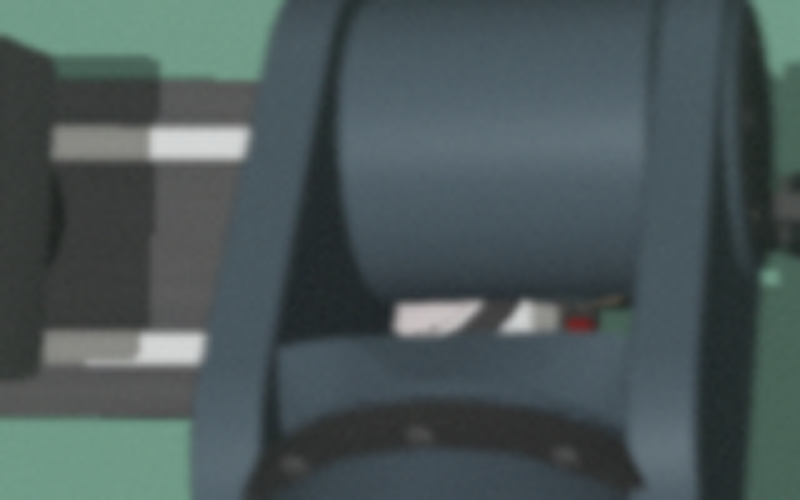

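Request:
drive_tool([
  {"ax":0,"ay":0,"az":-1,"x":15,"y":-33,"z":0,"jaw":55},
  {"ax":0,"ay":0,"az":-2,"x":32,"y":-65,"z":0,"jaw":55},
  {"ax":0,"ay":0,"az":-3,"x":50,"y":-98,"z":0,"jaw":55},
  {"ax":0,"ay":0,"az":-4,"x":69,"y":-131,"z":0,"jaw":55},
  {"ax":0,"ay":0,"az":-5,"x":87,"y":-164,"z":0,"jaw":55},
  {"ax":0,"ay":0,"az":-5,"x":100,"y":-190,"z":0,"jaw":55},
  {"ax":0,"ay":0,"az":-5,"x":107,"y":-203,"z":-10,"jaw":55},
  {"ax":0,"ay":0,"az":-5,"x":107,"y":-203,"z":-10,"jaw":55},
])

```text
t: 4.17
eef_pos: [0.4471, -0.1405, 0.1924]
eef_rot: [-0.127, 3.136, -0.004]
force: [0.7, 0.5, 0.2]
gripper_width: 0.0549
```

```bash
python3 -c "
from h import *
st()
c=optics.get_calibration('wrist')
im=optics.get_image('wrist');cv2.imwrite('pics/w3.png',im[:,:,::-1])
im=optics.get_image('top');cv2.imwrite('pics/t3.png',im[:,:,::-1])
np.save('c3.npy',c,allow_pickle=True)
for P in [[.511,-.1316,.077],[.4138,-.14,.077],[.4566,-.136,.077]]:print(proj('wrist',P,c))
"
```

```text
t 4.17 pos [ 0.4471 -0.1405  0.1924] F [0.72 0.48 0.23] M [-0.04 -0.02 -0.01] w 0.0549 j [-0.4   0.28  1.92 -0.    0.94 -2.05]
[320.73466601 326.25630717]
[320.54887556 194.09121065]
[321.06993644 255.92475019]
```

View pics/w3.png

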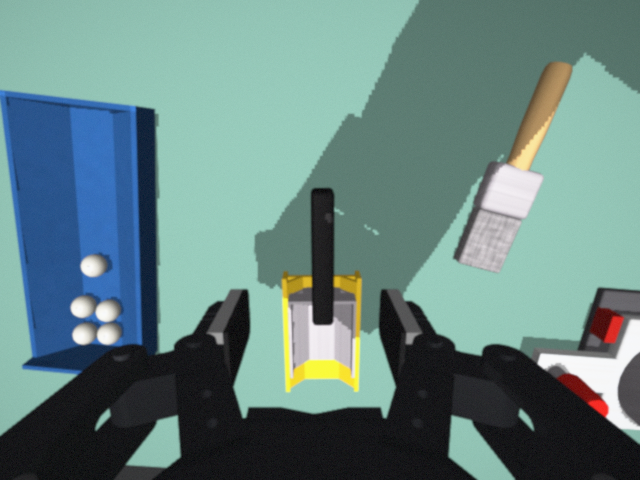

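View pics/t3.png

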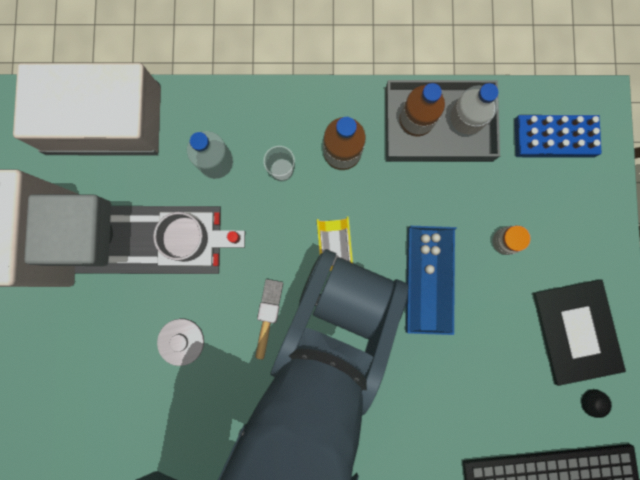

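```bash
python3 -c "
from h import *
c=optics.get_calibration('wrist')['extrinsics'];s=robot.sense()
Rt=R.from_rotvec(s['eef_rot'])
print('cam in tool',Rt.inv().apply(c[:3,3]-s['eef_pos']), Rt.inv().apply(c[:3,2]))
cc=dict(np.load('c3.npy',allow_pickle=True).item())
for p in [(322,190),(323,322)]: print(ray('wrist',p,.077,cc))
for p,z in [((2,92),.033),((154,107),.033),((25,366),.045),((95,265),.015),((83,306),.015),((108,310),.015),((84,334),.015),((109,333),.015)]: print(p,ray('wrist',p,z,cc))
print('jar',ray('top',(182,237),.091),'knob',ray('top',(232.5,237),.081))
"
```

```text
cam in tool [ 0.07146613 -0.00079372 -0.12070501] [-2.79896386e-01 -1.15092786e-04  9.60030208e-01]
[ 0.41103694 -0.13928029  0.077     ]
[ 0.50738424 -0.13024519  0.077     ]
(2, 92) [ 0.36537258 -0.37474292  0.033     ]
(154, 107) [ 0.36689802 -0.26548716  0.033     ]
(25, 366) [ 0.58857956 -0.3814477   0.045     ]
(95, 265) [ 0.50233675 -0.33095397  0.015     ]
(83, 306) [ 0.54348323 -0.3455402   0.015     ]
(108, 310) [ 0.54571588 -0.32310488  0.015     ]
(84, 334) [ 0.57261082 -0.34752983  0.015     ]
(109, 333) [ 0.56964883 -0.32411359  0.015     ]
jar [0.56350926 0.18779628 0.091     ] knob [0.56488821 0.08607671 0.081     ]
```

Request:
drive_tool([
  {"ax":0,"ay":0,"az":58,"x":0,"y":0,"z":0,"jaw":55},
  {"ax":0,"ay":0,"az":58,"x":0,"y":0,"z":0,"jaw":55},
  {"ax":0,"ay":0,"az":58,"x":0,"y":0,"z":0,"jaw":55},
  {"ax":0,"ay":0,"az":58,"x":0,"y":0,"z":0,"jaw":55},
  {"ax":0,"ay":0,"az":58,"x":0,"y":0,"z":0,"jaw":55},
  {"ax":0,"ay":0,"az":58,"x":0,"y":0,"z":0,"jaw":55},
  {"ax":0,"ay":0,"az":58,"x":0,"y":0,"z":0,"jaw":55},
  {"ax":0,"ay":0,"az":58,"x":0,"y":0,"z":0,"jaw":55},
])

```text
t: 4.93
eef_pos: [0.448, -0.1367, 0.1902]
eef_rot: [1.396, 2.814, -0.0]
force: [0.1, -0.6, 0.2]
gripper_width: 0.055
```

Request:
drive_tool([
  {"ax":0,"ay":0,"az":58,"x":0,"y":0,"z":0,"jaw":55},
  {"ax":0,"ay":0,"az":58,"x":0,"y":0,"z":0,"jaw":55},
  {"ax":0,"ay":0,"az":58,"x":0,"y":0,"z":0,"jaw":55},
  {"ax":0,"ay":0,"az":58,"x":0,"y":0,"z":0,"jaw":55},
  {"ax":0,"ay":0,"az":58,"x":0,"y":0,"z":0,"jaw":55},
  {"ax":0,"ay":0,"az":58,"x":0,"y":0,"z":0,"jaw":55},
  {"ax":0,"ay":0,"az":58,"x":0,"y":0,"z":0,"jaw":55},
  {"ax":0,"ay":0,"az":58,"x":0,"y":0,"z":0,"jaw":55},
])

```text
t: 5.6
eef_pos: [0.448, -0.1367, 0.1902]
eef_rot: [2.574, 1.801, 0.0]
force: [-0.3, -0.5, 0.4]
gripper_width: 0.055
```

Request:
drive_tool([
  {"ax":0,"ay":0,"az":56,"x":0,"y":0,"z":0,"jaw":55},
  {"ax":0,"ay":0,"az":56,"x":0,"y":0,"z":0,"jaw":55},
  {"ax":0,"ay":0,"az":56,"x":0,"y":0,"z":0,"jaw":55},
  {"ax":0,"ay":0,"az":56,"x":0,"y":0,"z":0,"jaw":55},
  {"ax":0,"ay":0,"az":56,"x":0,"y":0,"z":0,"jaw":55},
  {"ax":0,"ay":0,"az":56,"x":0,"y":0,"z":0,"jaw":55},
  {"ax":0,"ay":0,"az":56,"x":0,"y":0,"z":0,"jaw":55},
  {"ax":0,"ay":0,"az":56,"x":0,"y":0,"z":0,"jaw":55},
])

```text
t: 6.27
eef_pos: [0.448, -0.1367, 0.1902]
eef_rot: [3.118, 0.381, 0.0]
force: [0.7, 0.7, -0.1]
gripper_width: 0.0548
```

```bash
cat >> h.py <<'E'
def Rf(yaw,pitch=0):
    S=R.from_euler('z',yaw,degrees=True)*R.from_euler('y',-pitch,degrees=True)
    return S*R.from_euler('x',180,degrees=True)
E
python3 -c "
from h import *
st()
to([.4558,-.1355,.19],Rf(5.2))
to([.4558,-.1355,.07],Rf(5.2))"
```

```text
t 6.27 pos [ 0.448  -0.1367  0.1902] F [ 0.75  0.72 -0.08] M [-0.02 -0.03  0.06] w 0.0548 j [-0.4   0.29  1.92 -0.    0.93  0.93]
shift [7.9 0.7 0.2] norm 7.9 turn [ 0.01 -0.02  8.73] t 6.2667
shift [  7.8   0.7 120.2] norm 120.5 turn [ 0.01 -0.02  8.73] t 6.2667
```

Request:
drive_tool([
  {"ax":0,"ay":0,"az":7,"x":6,"y":1,"z":20,"jaw":50},
  {"ax":0,"ay":0,"az":8.7,"x":8,"y":1,"z":55,"jaw":50},
  {"ax":0,"ay":0,"az":8.7,"x":8,"y":1,"z":90,"jaw":50},
  {"ax":0,"ay":0,"az":8.7,"x":8,"y":1,"z":115,"jaw":50},
  {"ax":0,"ay":0,"az":8.7,"x":8,"y":1,"z":120,"jaw":50},
  {"ax":0,"ay":0,"az":8.7,"x":8,"y":1,"z":120,"jaw":50},
])

```text
t: 6.77
eef_pos: [0.4551, -0.1357, 0.0692]
eef_rot: [-3.137, -0.153, 0.004]
force: [-0.5, 0.9, 0.0]
gripper_width: 0.0501
```

```bash
python3 -c "
from h import *
st()
c=optics.get_calibration('wrist')
im=optics.get_image('wrist');cv2.imwrite('pics/w4.png',im[:,:,::-1])
"
```

```text
t 6.77 pos [ 0.4551 -0.1357  0.0692] F [-0.5   0.95  0.  ] M [-0.03 -0.01  0.02] w 0.0501 j [-0.39  0.51  1.97 -0.    0.66  1.09]
```

View pics/w4.png

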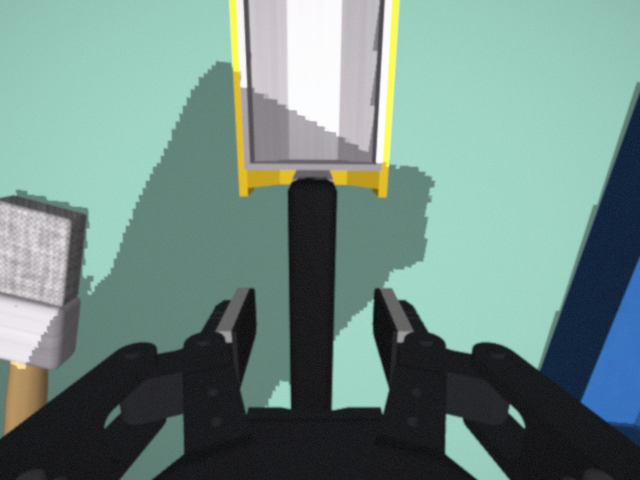

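Request:
drive_tool([
  {"ax":0,"ay":0,"az":0,"x":0,"y":-1,"z":0,"jaw":30},
  {"ax":0,"ay":0,"az":0,"x":0,"y":-1,"z":0,"jaw":20},
  {"ax":0,"ay":0,"az":0,"x":0,"y":-1,"z":0,"jaw":5},
  {"ax":0,"ay":0,"az":0,"x":0,"y":-1,"z":0,"jaw":5},
  {"ax":0,"ay":0,"az":0,"x":0,"y":-1,"z":0,"jaw":5},
  {"ax":0,"ay":0,"az":0,"x":0,"y":-1,"z":0,"jaw":5},
])

```text
t: 7.32
eef_pos: [0.4558, -0.1359, 0.0714]
eef_rot: [3.137, 0.151, 0.003]
force: [-1.9, 1.1, 9.2]
gripper_width: 0.0148
```

```bash
python3 -c "
from h import *
st()
c=optics.get_calibration('wrist');np.save('c5.npy',c,allow_pickle=True)
im=optics.get_image('wrist');cv2.imwrite('pics/w5.png',im[:,:,::-1])
im=optics.get_image('top');cv2.imwrite('pics/t5.png',im[:,:,::-1])
"
```

```text
t 7.32 pos [ 0.4558 -0.1359  0.0714] F [-1.87  1.1   9.16] M [0.3  0.01 0.14] w 0.0148 j [-0.39  0.51  1.97  0.    0.66  1.09]
```

View pics/w5.png

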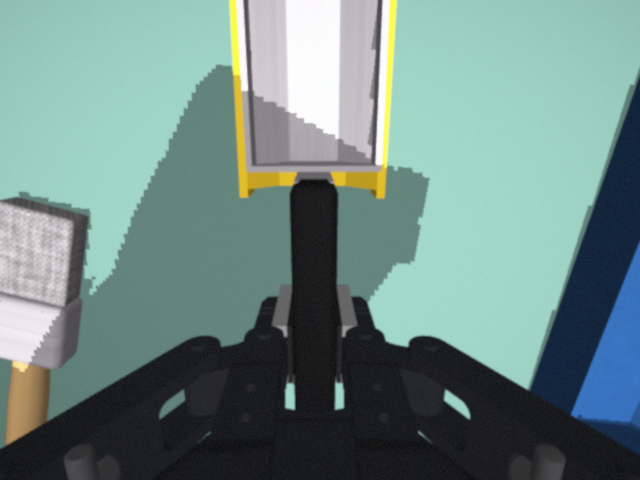

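```bash
python3 -c "
from h import *
cc=np.load('c5.npy',allow_pickle=True).item()
s=robot.sense();Rt=R.from_rotvec(s['eef_rot'])
for p,z in[((314,181),.077),((248,166),.035),((381,166),.035)]:
  P=ray('wrist',p,z,cc);print(P,Rt.inv().apply(P-s['eef_pos']))
print(R.from_rotvec(s['eef_rot']).as_matrix())
im=cv2.imread('pics/t5.png')[:,:,::-1];crop(im,300,200,480,340,4.4,'pics/t5c.png')
"
```

```text
[ 0.51224676 -0.13109791  0.077     ] [ 0.0566153  0.0006991 -0.0055365]
[ 0.51073768 -0.10283215  0.035     ] [ 0.05776371 -0.02761257  0.03644399]
[ 0.51616012 -0.15959045  0.035     ] [0.05770179 0.02940412 0.03648707]
[[ 9.95362299e-01  9.61823214e-02  1.68945026e-03]
 [ 9.61834466e-02 -9.95363445e-01 -5.97717442e-04]
 [ 1.62412718e-03  7.57442556e-04 -9.99998394e-01]]
```

View pics/t5c.png

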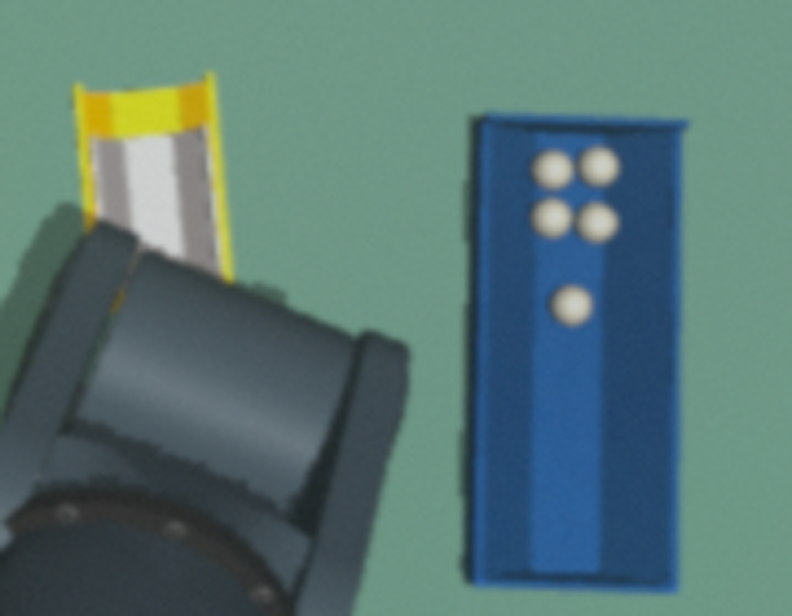

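```bash
python3 -c "
from h import *
im=cv2.imread('pics/top0.png')[:,:,::-1].astype(float)
b=cv2.GaussianBlur(im,(3,3),0)[...,2]
for row in (240,262,275,290,310,325):
  g=np.diff(b[row,405:460]); 
  i=np.argsort(-np.abs(g))[:8]; print(row,sorted([(405.5+k,round(g[k])) for k in i]))
q=lambda x,y:(300+x/4.4,200+y/4.4)
for p in [(533,570),(601,570),(535,140),(604,140)]: print(ray('top',q(*p),.005))
"
```

```text
240 [(np.float64(405.5), -21), (np.float64(406.5), -16), (np.float64(408.5), 24), (np.float64(409.5), 16), (np.float64(421.5), 14), (np.float64(422.5), 19), (np.float64(423.5), 16), (np.float64(438.5), -14)]
262 [(np.float64(405.5), -22), (np.float64(406.5), -13), (np.float64(407.5), 13), (np.float64(408.5), 24), (np.float64(421.5), 9), (np.float64(436.5), -13), (np.float64(437.5), -10), (np.float64(452.5), 11)]
275 [(np.float64(405.5), -21), (np.float64(407.5), 19), (np.float64(408.5), 23), (np.float64(420.5), 9), (np.float64(421.5), 10), (np.float64(435.5), -9), (np.float64(436.5), -12), (np.float64(452.5), 13)]
290 [(np.float64(405.5), -18), (np.float64(407.5), 22), (np.float64(408.5), 17), (np.float64(420.5), 11), (np.float64(435.5), -11), (np.float64(436.5), -12), (np.float64(451.5), 10), (np.float64(452.5), 10)]
310 [(np.float64(406.5), 17), (np.float64(407.5), 29), (np.float64(408.5), 12), (np.float64(420.5), 10), (np.float64(435.5), -13), (np.float64(436.5), -12), (np.float64(451.5), 11), (np.float64(452.5), 10)]
325 [(np.float64(405.5), -10), (np.float64(406.5), 16), (np.float64(407.5), 25), (np.float64(419.5), 9), (np.float64(420.5), 11), (np.float64(435.5), -14), (np.float64(436.5), -12), (np.float64(451.5), 11)]
[ 0.37275683 -0.31390287  0.005     ]
[ 0.37291389 -0.34729574  0.005     ]
[ 0.58553399 -0.3184136   0.005     ]
[ 0.58565608 -0.35296383  0.005     ]
```

Request:
drive_tool([
  {"ax":0,"ay":0,"az":0,"x":0,"y":0,"z":-5,"jaw":5},
  {"ax":0,"ay":0,"az":0,"x":0,"y":0,"z":-15,"jaw":5},
  {"ax":0,"ay":0,"az":0,"x":0,"y":0,"z":-35,"jaw":5},
  {"ax":0,"ay":0,"az":0,"x":0,"y":0,"z":-60,"jaw":5},
  {"ax":0,"ay":0,"az":0,"x":0,"y":0,"z":-80,"jaw":5},
  {"ax":0,"ay":0,"az":0,"x":0,"y":0,"z":-85,"jaw":5},
])

```text
t: 7.92
eef_pos: [0.4564, -0.1361, 0.1587]
eef_rot: [3.136, 0.151, 0.007]
force: [0.5, -0.7, -1.5]
gripper_width: 0.0152
```

```bash
python3 -c "
from h import *
st()
c=optics.get_calibration('wrist');np.save('c6.npy',c,allow_pickle=True)
im=optics.get_image('wrist');cv2.imwrite('pics/w6.png',im[:,:,::-1])
im=optics.get_image('scene');cv2.imwrite('pics/s6.png',im[:,:,::-1])
"
```

```text
t 7.92 pos [ 0.4564 -0.1361  0.1587] F [ 0.54 -0.72 -1.49] M [-0.02  0.16 -0.03] w 0.0152 j [-0.39  0.35  1.93 -0.    0.86  1.09]
```

View pics/w6.png

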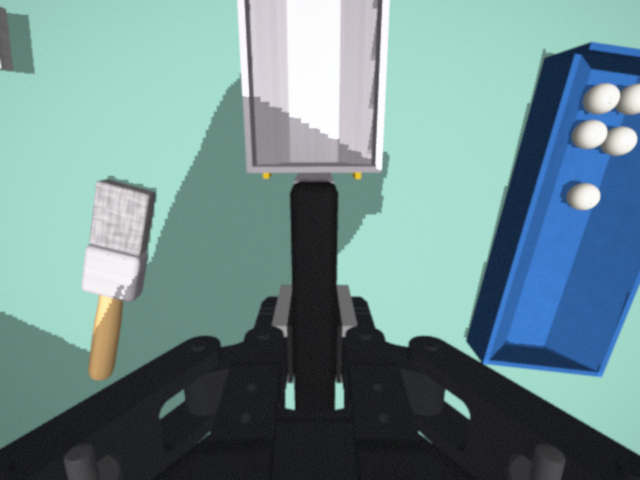

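View pics/s6.png

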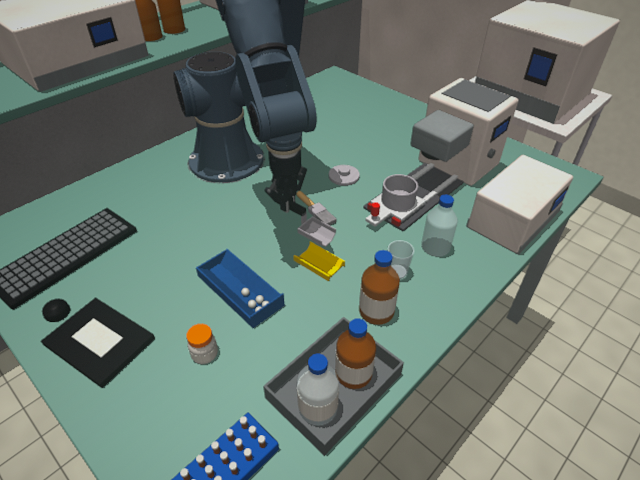

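```bash
cat >> h.py <<'E'
TIP=np.array([.133,.0008,.0664])
def totip(P,yaw,pitch=0):
    Rt=Rf(yaw,pitch); T=np.asarray(P)-Rt.apply(TIP); print("TCP",np.round(T,4)); to(T,Rt)
def tipnow():
    s=robot.sense(); print("tip",np.round(s["eef_pos"]+R.from_rotvec(s["eef_rot"]).apply(TIP),4))
E
python3 -c "
from h import *
cc=np.load('c6.npy',allow_pickle=True).item()
for p in [(506,343),(565,347),(588,77)]: print(ray('wrist',p,.005,cc))
for p in [(582,196),(588,134),(618,140),(601,98)]: print(ray('wrist',p,.015,cc))
tipnow()
cy=lambda x:-.3331-.0262*(x-.479)
totip([.464,cy(.464),.075],-1.5)
totip([.464,cy(.464),.01],-1.5)
"
```

```text
[ 0.37045522 -0.31225416  0.005     ]
[ 0.37140279 -0.36432818  0.005     ]
[ 0.58418533 -0.31831005  0.005     ]
[ 0.50257703 -0.33176091  0.015     ]
[ 0.5459437  -0.32275555  0.015     ]
[ 0.5439876  -0.34520876  0.015     ]
[ 0.56997417 -0.32441805  0.015     ]
tip [ 0.5882 -0.1239  0.0902]
TCP [ 0.3311 -0.3284  0.1414]
shift [-142.6  179.7   14.8] norm 229.9 turn [ 0.06 -0.12  7.02] t 8.0167
TCP [ 0.3311 -0.3284  0.0764]
shift [-142.7  179.6   79.8] norm 242.9 turn [ 0.06 -0.12  7.02] t 8.0167
```

Request:
drive_tool([
  {"ax":0,"ay":0,"az":1,"x":-18,"y":23,"z":0,"jaw":5},
  {"ax":0,"ay":0,"az":2,"x":-38,"y":48,"z":0,"jaw":5},
  {"ax":0,"ay":0,"az":3,"x":-60,"y":75,"z":0,"jaw":5},
  {"ax":0,"ay":0,"az":4,"x":-82,"y":103,"z":0,"jaw":5},
  {"ax":0,"ay":0,"az":5,"x":-104,"y":131,"z":5,"jaw":5},
  {"ax":0,"ay":0,"az":6,"x":-124,"y":156,"z":10,"jaw":5},
  {"ax":0,"ay":0,"az":7,"x":-138,"y":174,"z":15,"jaw":5},
  {"ax":0,"ay":0,"az":7,"x":-143,"y":180,"z":15,"jaw":5},
])

```text
t: 8.68
eef_pos: [0.3281, -0.3301, 0.1384]
eef_rot: [-3.139, 0.046, 0.003]
force: [-0.4, 0.4, -2.4]
gripper_width: 0.0152
```

```bash
python3 -c "
from h import *
st();tipnow()
c=optics.get_calibration('wrist');np.save('c7.npy',c,allow_pickle=True)
im=optics.get_image('wrist');cv2.imwrite('pics/w7.png',im[:,:,::-1])
im=optics.get_image('scene');crop(im,180,150,340,280,5,'pics/s7.png')
cy=lambda x:-.3331-.0262*(x-.479)
totip([.464,cy(.464),.01],-1.5)
"
```

```text
t 8.68 pos [ 0.3281 -0.3301  0.1384] F [-0.35  0.36 -2.41] M [0.04 0.18 0.01] w 0.0152 j [-0.89  0.37  1.97 -0.    0.81  0.71]
tip [ 0.4609 -0.3346  0.0717]
TCP [ 0.3311 -0.3284  0.0764]
shift [ 1.8 -0.3 62.8] norm 62.8 turn [-0.09  0.08 -0.08] t 8.7833
```

View pics/w7.png

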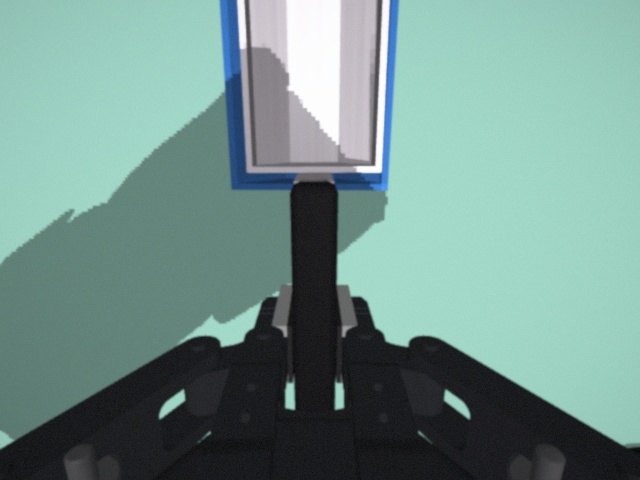

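View pics/s7.png

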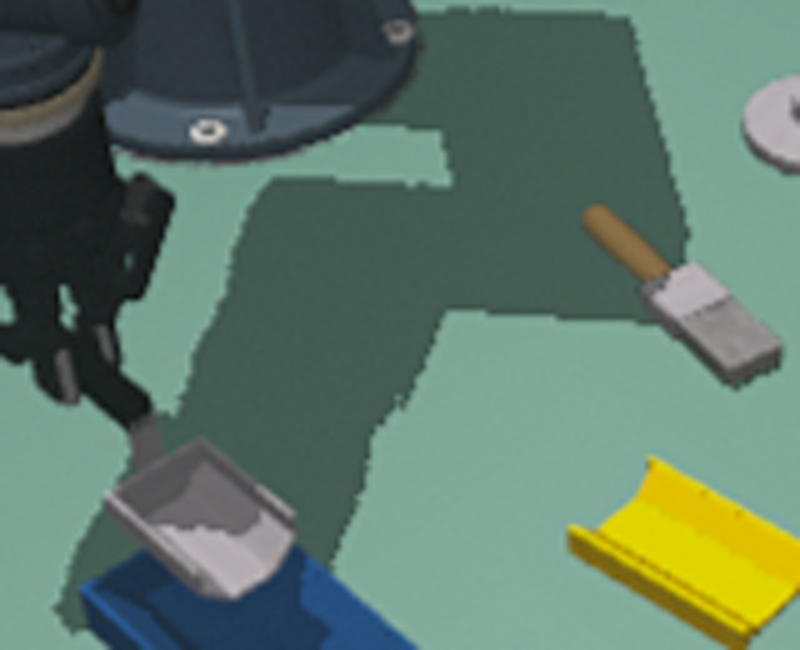

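Request:
drive_tool([
  {"ax":0,"ay":0,"az":0,"x":2,"y":0,"z":12,"jaw":5},
  {"ax":0,"ay":0,"az":0,"x":2,"y":0,"z":28,"jaw":5},
  {"ax":0,"ay":0,"az":0,"x":2,"y":0,"z":44,"jaw":5},
  {"ax":0,"ay":0,"az":0,"x":2,"y":0,"z":56,"jaw":5},
  {"ax":0,"ay":0,"az":0,"x":2,"y":0,"z":62,"jaw":5},
  {"ax":0,"ay":0,"az":0,"x":2,"y":0,"z":64,"jaw":5},
  {"ax":0,"ay":0,"az":0,"x":2,"y":0,"z":64,"jaw":5},
])

```text
t: 9.37
eef_pos: [0.3326, -0.328, 0.0761]
eef_rot: [-3.141, 0.039, 0.001]
force: [0.1, 0.3, -1.6]
gripper_width: 0.0151
```

```bash
python3 -c "
from h import *
st();tipnow()
c=optics.get_calibration('wrist')
im=optics.get_image('wrist');cv2.imwrite('pics/w8.png',im[:,:,::-1])
st();tipnow()
cy=lambda x:-.3331-.0262*(x-.479)
totip([.464,cy(.464),.005],-1.5)
"
```

```text
t 9.37 pos [ 0.3326 -0.328   0.0761] F [ 0.1   0.33 -1.61] M [-0.01  0.22  0.02] w 0.0151 j [-0.88  0.49  1.99  0.    0.66  0.72]
tip [ 0.4655 -0.332   0.0097]
t 9.42 pos [ 0.3327 -0.3283  0.0766] F [ 0.55 -0.73 -1.82] M [-0.01  0.07  0.  ] w 0.0151 j [-0.88  0.49  1.99  0.    0.66  0.72]
tip [ 0.4657 -0.3325  0.0102]
TCP [ 0.3311 -0.3284  0.0714]
shift [-1.6  0.1  5.2] norm 5.4 turn [ 0.   -0.01  0.06] t 9.4167
```

View pics/w8.png

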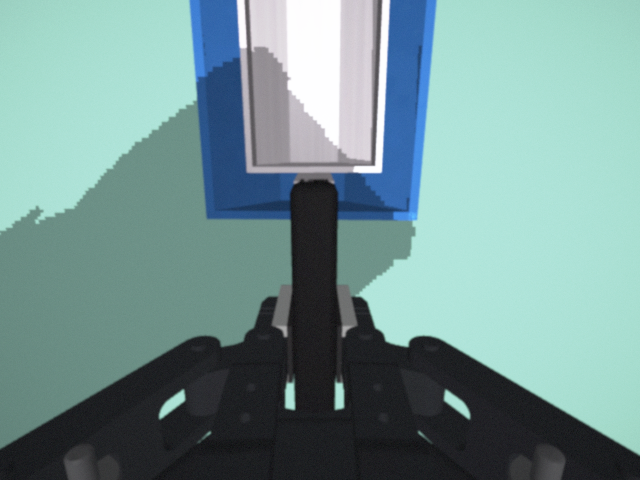

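Request:
drive_tool([
  {"ax":0,"ay":0,"az":0,"x":0,"y":0,"z":2,"jaw":5},
  {"ax":0,"ay":0,"az":0,"x":0,"y":0,"z":4,"jaw":5},
  {"ax":0,"ay":0,"az":0,"x":0,"y":0,"z":5,"jaw":5},
  {"ax":0,"ay":0,"az":0,"x":0,"y":0,"z":5,"jaw":5},
])

```text
t: 9.75
eef_pos: [0.3324, -0.3289, 0.0717]
eef_rot: [3.141, -0.041, 0.001]
force: [-1.0, 1.7, 4.2]
gripper_width: 0.0153
```

Request:
drive_tool([
  {"ax":0,"ay":0,"az":0,"x":0,"y":0,"z":0.5,"jaw":5},
  {"ax":0,"ay":0,"az":0,"x":0,"y":0,"z":0.5,"jaw":5},
])

```text
t: 9.92
eef_pos: [0.3323, -0.3289, 0.0715]
eef_rot: [3.141, -0.041, 0.0]
force: [-4.6, 1.8, 10.0]
gripper_width: 0.0152
```

```bash
python3 -c "
from h import *
st();tipnow()"
```

```text
t 9.92 pos [ 0.3323 -0.3289  0.0715] F [-4.59  1.8   9.96] M [0.38 0.43 0.07] w 0.0152 j [-0.88  0.5   1.99 -0.    0.65  0.72]
tip [ 0.4652 -0.3332  0.0052]
```

Request:
drive_tool([
  {"ax":0,"ay":0,"az":0,"x":4,"y":0,"z":0,"jaw":5},
  {"ax":0,"ay":0,"az":0,"x":12,"y":0,"z":0,"jaw":5},
  {"ax":0,"ay":0,"az":0,"x":20,"y":0,"z":0,"jaw":5},
  {"ax":0,"ay":0,"az":0,"x":28,"y":0,"z":0,"jaw":5},
  {"ax":0,"ay":0,"az":0,"x":36,"y":0,"z":0,"jaw":5},
  {"ax":0,"ay":0,"az":0,"x":44,"y":0,"z":0,"jaw":5},
  {"ax":0,"ay":0,"az":0,"x":52,"y":0,"z":0,"jaw":5},
  {"ax":0,"ay":0,"az":0,"x":58,"y":0,"z":0,"jaw":5},
])

```text
t: 10.58
eef_pos: [0.3905, -0.3305, 0.0717]
eef_rot: [3.141, -0.041, -0.0]
force: [-7.4, 0.2, 11.0]
gripper_width: 0.0151
```

```bash
python3 -c "
from h import *
st();tipnow()
im=optics.get_image('top');crop(im,380,200,480,340,5,'pics/t9.png')
im=optics.get_image('scene');crop(im,190,200,350,330,5,'pics/s9.png')
"
```

```text
t 10.58 pos [ 0.3905 -0.3305  0.0717] F [-7.43  0.17 11.03] M [0.09 1.01 0.07] w 0.0151 j [-0.79  0.55  1.88 -0.    0.71  0.8 ]
tip [ 0.5234 -0.3348  0.0053]
```

View pics/t9.png

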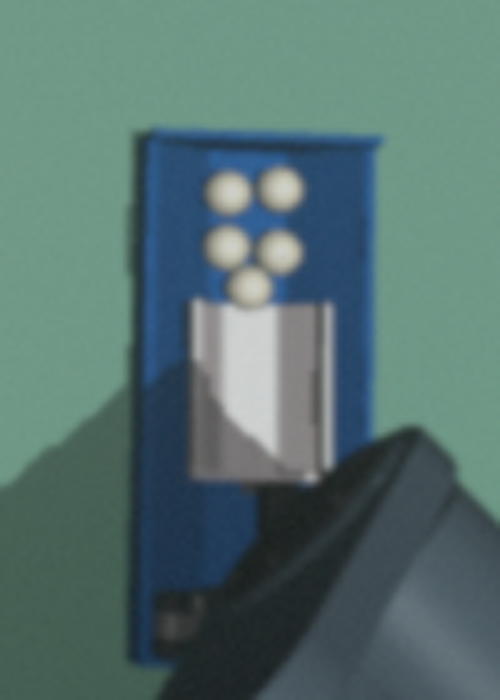

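View pics/s9.png

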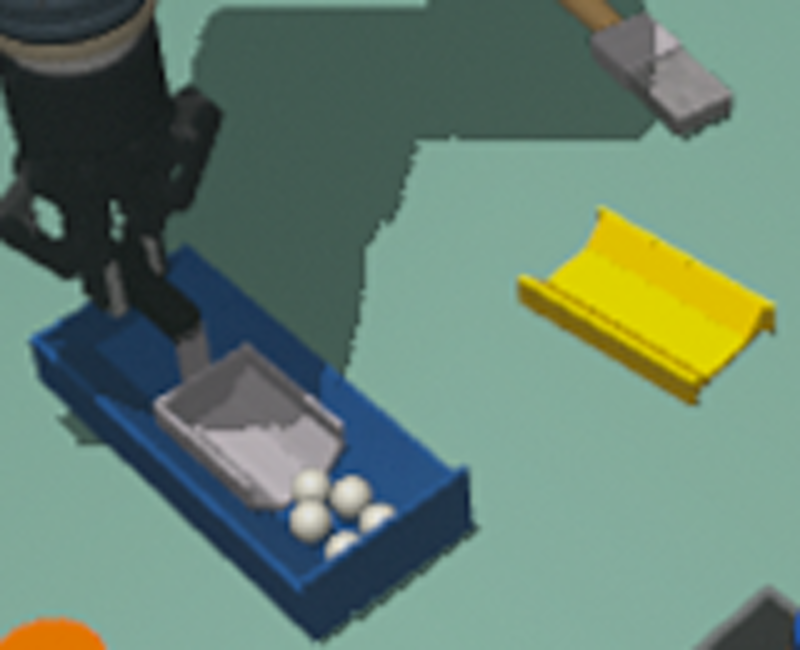

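Request:
drive_tool([
  {"ax":0,"ay":0,"az":0,"x":6,"y":0,"z":0,"jaw":5},
  {"ax":0,"ay":0,"az":0,"x":12,"y":0,"z":0,"jaw":5},
  {"ax":0,"ay":0,"az":0,"x":18,"y":0,"z":0,"jaw":5},
  {"ax":0,"ay":0,"az":0,"x":24,"y":0,"z":0,"jaw":5},
  {"ax":0,"ay":0,"az":0,"x":30,"y":0,"z":0,"jaw":5},
  {"ax":0,"ay":0,"az":0,"x":36,"y":0,"z":0,"jaw":5},
  {"ax":0,"ay":0,"az":0,"x":42,"y":0,"z":0,"jaw":5},
  {"ax":0,"ay":0,"az":0,"x":46,"y":0,"z":0,"jaw":5},
])

```text
t: 11.35
eef_pos: [0.4362, -0.3317, 0.0717]
eef_rot: [3.141, -0.041, -0.001]
force: [-8.8, 0.3, 12.3]
gripper_width: 0.0151
```

```bash
python3 -c "
from h import *
st();tipnow()
im=optics.get_image('top');crop(im,380,200,480,340,5,'pics/t10.png')
im=optics.get_image('scene');crop(im,190,200,350,330,5,'pics/s10.png')
"
```

```text
t 11.35 pos [ 0.4362 -0.3317  0.0717] F [-8.8   0.31 12.28] M [0.01 1.15 0.  ] w 0.0151 j [-0.73  0.6   1.79 -0.    0.76  0.86]
tip [ 0.5691 -0.336   0.0052]
```

View pics/t10.png

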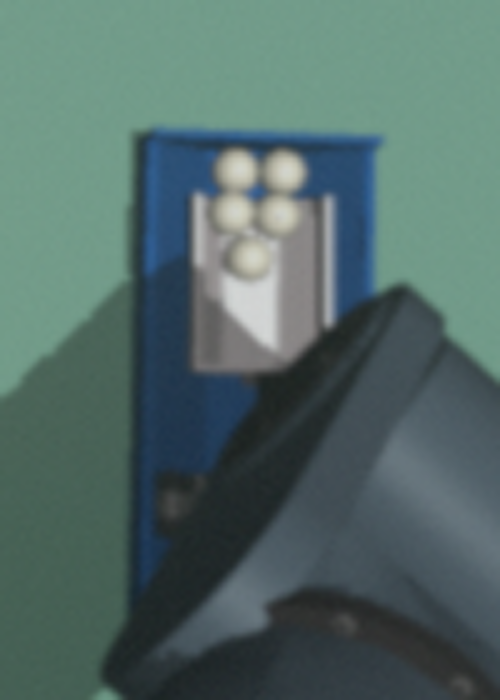

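View pics/s10.png

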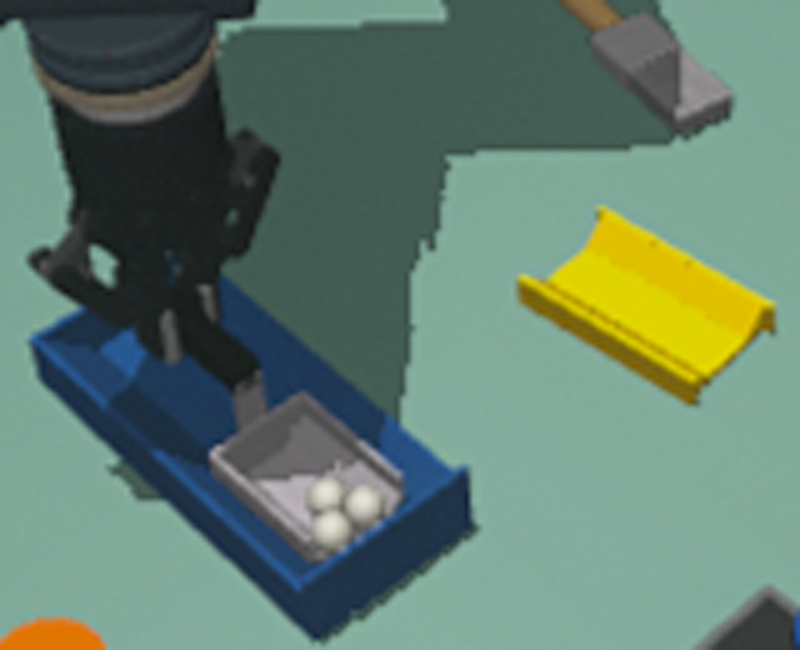

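Request:
drive_tool([
  {"ax":0,"ay":0,"az":0,"x":4,"y":0,"z":0,"jaw":5},
  {"ax":0,"ay":0,"az":0,"x":8,"y":0,"z":0,"jaw":5},
  {"ax":0,"ay":0,"az":0,"x":12,"y":0,"z":0,"jaw":5},
  {"ax":0,"ay":0,"az":0,"x":15,"y":0,"z":0,"jaw":5},
  {"ax":0,"ay":0,"az":0,"x":15,"y":0,"z":0,"jaw":5},
])

```text
t: 11.87
eef_pos: [0.451, -0.3322, 0.0717]
eef_rot: [3.141, -0.041, -0.0]
force: [-8.2, -0.3, 10.6]
gripper_width: 0.0149
```

```bash
python3 -c "
from h import *
st();tipnow()
im=optics.get_image('top');crop(im,380,200,480,340,5,'pics/t11.png')
"
```

```text
t 11.87 pos [ 0.451  -0.3322  0.0717] F [-8.16 -0.28 10.63] M [-0.08  0.94 -0.03] w 0.0149 j [-0.72  0.62  1.75 -0.    0.77  0.88]
tip [ 0.5839 -0.3365  0.0053]
```

View pics/t11.png

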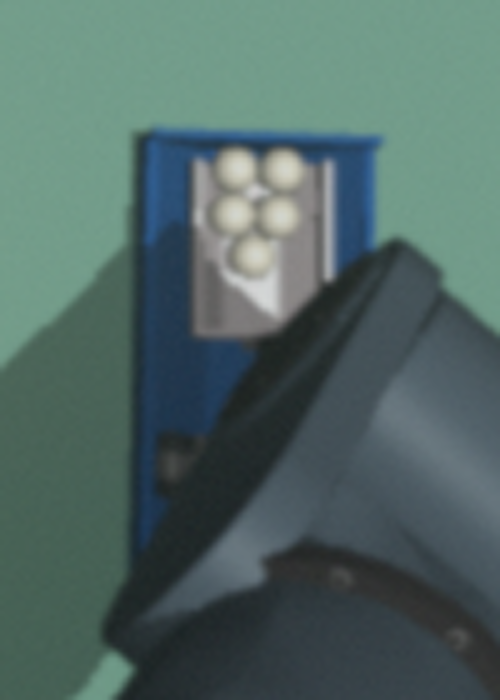

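Request:
drive_tool([
  {"ax":0,"ay":3,"az":0,"x":-1.5,"y":0,"z":2.5,"jaw":5},
  {"ax":0,"ay":6,"az":0,"x":-4.5,"y":0,"z":5,"jaw":5},
  {"ax":0,"ay":9,"az":0,"x":-7.5,"y":0,"z":7.5,"jaw":5},
  {"ax":0,"ay":12,"az":0,"x":-10.5,"y":0,"z":10.5,"jaw":5},
  {"ax":0,"ay":15,"az":0,"x":-13,"y":0,"z":13.5,"jaw":5},
  {"ax":0,"ay":18,"az":0,"x":-15.5,"y":0,"z":16.5,"jaw":5},
  {"ax":0,"ay":18,"az":0,"x":-15.5,"y":0,"z":16.5,"jaw":5},
  {"ax":0,"ay":18,"az":0,"x":-15.5,"y":0,"z":16.5,"jaw":5},
])

```text
t: 12.58
eef_pos: [0.4352, -0.3313, 0.054]
eef_rot: [3.1, -0.042, 0.487]
force: [0.2, -1.0, -3.3]
gripper_width: 0.0147
```

```bash
python3 -c "
from h import *
st();tipnow()
im=optics.get_image('top');crop(im,380,200,480,340,5,'pics/t12.png')
im=optics.get_image('scene');crop(im,190,200,350,330,5,'pics/s12.png')
im=optics.get_image('wrist');cv2.imwrite('pics/w12.png',im[:,:,::-1])
"
```

```text
t 12.58 pos [ 0.4352 -0.3313  0.054 ] F [ 0.15 -0.97 -3.33] M [ 0.04  0.6  -0.03] w 0.0147 j [-0.84  0.58  1.95  0.53  0.45  0.3 ]
tip [ 0.582  -0.3361  0.0317]
```

View pics/t12.png

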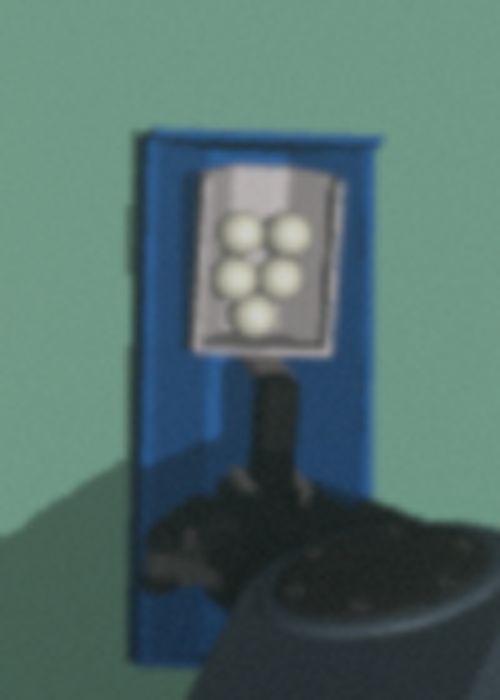

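View pics/s12.png

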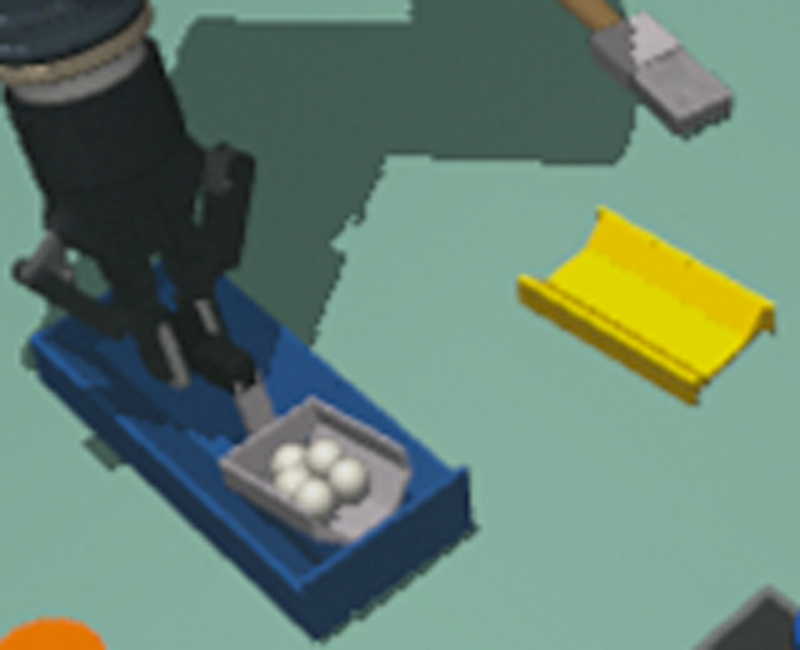

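View pics/w12.png

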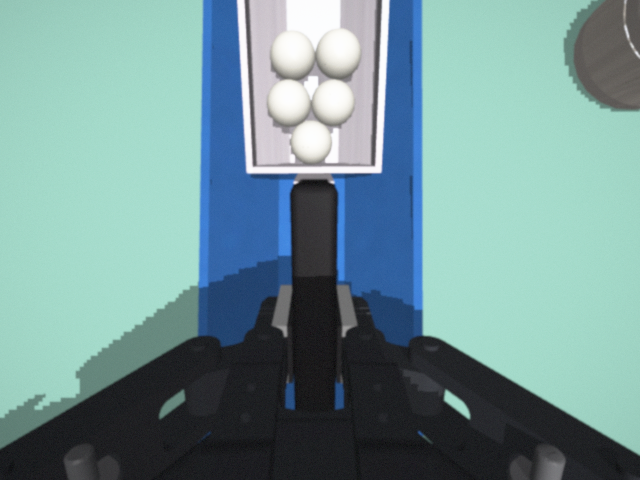

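```bash
cat > d.py <<'E'
from h import *
def path(T,Rt,ws):
    s=robot.sense(); R0=R.from_rotvec(s["eef_rot"]); a=(R0.inv()*Rt).as_rotvec(degrees=True)
    d=R0.inv().apply(np.asarray(T)-s["eef_pos"])*1e3
    for w in ws: print(np.round(w,3),np.round(d*w,1),np.round(a*w,1))
E
python3 -c "
from d import *
s=robot.sense();p=s['eef_pos'];print(p)
Rt=Rf(-1.5,18)
path(p+[0,0,.15],Rt,[.04,.12,.25,.42,.6,.78,.92,1])
for pit,z in[(18,.16),(18,.14),(0,.1),(-22,.09)]: totip([.547,.197,z],0,pit)
"
```

```text
[ 0.43630507 -0.33151787  0.05459467]
0.04 [ 1.8  0.  -5.7] [0. 0. 0.]
0.12 [  5.5   0.  -17.1] [0. 0. 0.]
0.25 [ 11.6   0.  -35.7] [0. 0. 0.]
0.42 [ 19.4   0.  -59.9] [0. 0. 0.]
0.6 [ 27.7   0.  -85.6] [0. 0. 0.]
0.78 [ 3.610e+01  1.000e-01 -1.113e+02] [0. 0. 0.]
0.92 [ 4.250e+01  1.000e-01 -1.313e+02] [0. 0. 0.]
1 [ 4.620e+01  1.000e-01 -1.427e+02] [0. 0. 0.]
TCP [0.4    0.1978 0.1821]
shift [  -8.  -528.2 -136.8] norm 545.7 turn [ 0.48  0.04 -1.38] t 12.7333
TCP [0.4    0.1978 0.1621]
shift [ -14.1 -528.2 -117.8] norm 541.3 turn [ 0.48  0.04 -1.38] t 12.7333
TCP [0.414  0.1978 0.1664]
shift [ 5.000e-01 -5.285e+02 -1.176e+02] norm 541.5 turn [  0.26 -17.96  -1.44] t 12.7333
TCP [0.4486 0.1978 0.2014]
shift [  44.2 -529.4 -140.3] norm 549.4 turn [-2.000e-02 -3.996e+01 -1.490e+00] t 12.7333
```

Request:
drive_tool([
  {"ax":0,"ay":0,"az":0,"x":1.8,"y":0,"z":-5.7,"jaw":5},
  {"ax":0,"ay":0,"az":0,"x":5.5,"y":0,"z":-17,"jaw":5},
  {"ax":0,"ay":0,"az":0,"x":11.6,"y":0,"z":-36,"jaw":5},
  {"ax":0,"ay":0,"az":0,"x":19.4,"y":0,"z":-60,"jaw":5},
  {"ax":0,"ay":0,"az":0,"x":27.7,"y":0,"z":-86,"jaw":5},
  {"ax":0,"ay":0,"az":0,"x":36,"y":0,"z":-111,"jaw":5},
  {"ax":0,"ay":0,"az":0,"x":42.5,"y":0,"z":-131,"jaw":5},
  {"ax":0,"ay":0,"az":0,"x":46,"y":0,"z":-142,"jaw":5},
])

```text
t: 13.4
eef_pos: [0.4362, -0.3319, 0.207]
eef_rot: [3.095, -0.039, 0.492]
force: [0.3, -0.3, -3.1]
gripper_width: 0.0147
```

```bash
python3 -c "
from d import *
st();tipnow()
im=optics.get_image('wrist');cv2.imwrite('pics/w13.png',im[:,:,::-1])
path([.40,.197,.205],Rf(0,18),[.02,.06,.11,.165,.22,.275,.33,.385,1])
"
```

```text
t 13.4 pos [ 0.4362 -0.3319  0.207 ] F [ 0.28 -0.3  -3.12] M [-0.03  0.51 -0.01] w 0.0147 j [-0.83  0.31  1.87  0.33  0.76  0.55]
tip [ 0.5832 -0.3366  0.1852]
0.02 [ -1.  -10.6  -0.3] [ 0. -0. -0.]
0.06 [ -2.9 -31.7  -0.9] [ 0.  -0.  -0.1]
0.11 [ -5.3 -58.1  -1.7] [ 0.1 -0.  -0.1]
0.165 [ -7.9 -87.1  -2.5] [ 0.1 -0.  -0.2]
0.22 [ -10.6 -116.2   -3.3] [ 0.2 -0.  -0.3]
0.275 [ -13.2 -145.2   -4.1] [ 0.2 -0.  -0.4]
0.33 [ -15.9 -174.3   -5. ] [ 0.2 -0.1 -0.4]
0.385 [ -18.5 -203.3   -5.8] [ 0.3 -0.1 -0.5]
1 [ -48.1 -528.1  -15. ] [ 0.7 -0.2 -1.3]
```

View pics/w13.png

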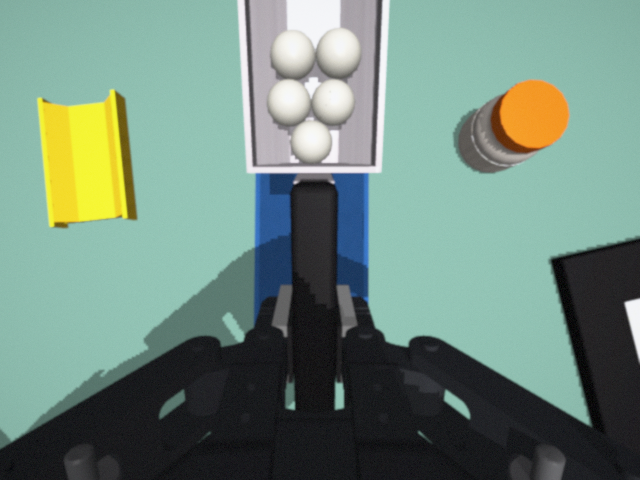

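Five balls ride in the scoop; moving toward the jar in three calls (ramp up, cruise, ramp down).

Request:
drive_tool([
  {"ax":0,"ay":0,"az":0,"x":0,"y":-5,"z":0,"jaw":5},
  {"ax":0,"ay":0,"az":0,"x":-1,"y":-15,"z":-0.5,"jaw":5},
  {"ax":0,"ay":0,"az":0,"x":-2.5,"y":-30,"z":-1,"jaw":5},
  {"ax":0,"ay":0,"az":0,"x":-4.5,"y":-50,"z":-1.5,"jaw":5},
  {"ax":0,"ay":0,"az":0,"x":-6.5,"y":-72,"z":-2,"jaw":5},
  {"ax":0,"ay":0,"az":-0.3,"x":-9,"y":-95,"z":-3,"jaw":5},
  {"ax":0,"ay":0,"az":-0.3,"x":-11,"y":-118,"z":-3.5,"jaw":5},
  {"ax":0,"ay":0,"az":-0.4,"x":-13,"y":-141,"z":-4,"jaw":5},
])

```text
t: 14.12
eef_pos: [0.4245, -0.1878, 0.202]
eef_rot: [3.1, -0.029, 0.487]
force: [0.0, 0.2, -2.9]
gripper_width: 0.0148
```

Request:
drive_tool([
  {"ax":0,"ay":0,"az":0,"x":-2,"y":-23,"z":-0.5,"jaw":5},
  {"ax":0,"ay":0,"az":0,"x":-4,"y":-46,"z":-1,"jaw":5},
  {"ax":0,"ay":0,"az":-0.2,"x":-6,"y":-69,"z":-2,"jaw":5},
  {"ax":0,"ay":0,"az":-0.2,"x":-8,"y":-92,"z":-2.5,"jaw":5},
  {"ax":0,"ay":0,"az":-0.3,"x":-10,"y":-115,"z":-3,"jaw":5},
  {"ax":0,"ay":0,"az":-0.3,"x":-12,"y":-138,"z":-4,"jaw":5},
  {"ax":0,"ay":0,"az":-0.4,"x":-14,"y":-161,"z":-4.5,"jaw":5},
  {"ax":0,"ay":0,"az":-0.4,"x":-16,"y":-184,"z":-5,"jaw":5},
])

```text
t: 14.78
eef_pos: [0.4109, -0.004, 0.2015]
eef_rot: [3.098, -0.018, 0.486]
force: [0.9, -0.0, -4.2]
gripper_width: 0.015
```

```bash
python3 -c "
from d import *
st();tipnow()
path([.40,.197,.205],Rf(0,18),[.11,.22,.34,.46,.58,.7,.82,.91,.97,1])
"
```

```text
t 14.78 pos [ 0.4109 -0.004   0.2015] F [ 0.92 -0.01 -4.25] M [ 0.02  0.55 -0.03] w 0.015 j [-0.15  0.05  2.22  0.07  0.56  1.38]
tip [ 0.5578 -0.0067  0.1791]
0.11 [ -1.3 -22.1  -0.9] [ 0.   0.  -0.1]
0.22 [ -2.5 -44.2  -1.8] [ 0.1  0.  -0.1]
0.34 [ -3.9 -68.3  -2.8] [ 0.1  0.1 -0.2]
0.46 [ -5.2 -92.4  -3.7] [ 0.2  0.1 -0.3]
0.58 [  -6.6 -116.5   -4.7] [ 0.2  0.1 -0.4]
0.7 [  -8.  -140.6   -5.7] [ 0.3  0.1 -0.4]
0.82 [  -9.4 -164.7   -6.6] [ 0.3  0.1 -0.5]
0.91 [ -10.4 -182.7   -7.4] [ 0.4  0.1 -0.6]
0.97 [ -11.1 -194.8   -7.8] [ 0.4  0.1 -0.6]
1 [ -11.4 -200.8   -8.1] [ 0.4  0.2 -0.6]
```

Request:
drive_tool([
  {"ax":0,"ay":0,"az":0,"x":-1.3,"y":-23,"z":-1,"jaw":5},
  {"ax":0,"ay":0,"az":-0.2,"x":-2.6,"y":-46,"z":-2,"jaw":5},
  {"ax":0,"ay":0,"az":-0.2,"x":-4,"y":-69,"z":-3,"jaw":5},
  {"ax":0,"ay":0,"az":-0.3,"x":-5,"y":-92,"z":-4,"jaw":5},
  {"ax":0,"ay":0,"az":-0.4,"x":-6.5,"y":-115,"z":-5,"jaw":5},
  {"ax":0,"ay":0,"az":-0.5,"x":-8,"y":-138,"z":-6,"jaw":5},
  {"ax":0,"ay":0,"az":-0.6,"x":-9,"y":-158,"z":-7,"jaw":5},
  {"ax":0,"ay":0,"az":-0.6,"x":-10,"y":-175,"z":-7.5,"jaw":5},
])

```text
t: 15.45
eef_pos: [0.4011, 0.1709, 0.2049]
eef_rot: [3.095, -0.001, 0.486]
force: [0.1, -0.6, -2.7]
gripper_width: 0.0149
```

Request:
drive_tool([
  {"ax":0,"ay":0,"az":0,"x":-0.5,"y":-12,"z":0,"jaw":5},
  {"ax":0,"ay":0,"az":0,"x":-1,"y":-20,"z":0,"jaw":5},
  {"ax":0,"ay":0,"az":0,"x":-1,"y":-25,"z":0,"jaw":5},
  {"ax":0,"ay":0,"az":0,"x":-1,"y":-26,"z":0,"jaw":5},
  {"ax":0,"ay":0,"az":0,"x":-1,"y":-26,"z":0,"jaw":5},
])

```text
t: 15.87
eef_pos: [0.4013, 0.1954, 0.2049]
eef_rot: [3.095, -0.001, 0.488]
force: [0.8, -0.1, -3.4]
gripper_width: 0.0148
```

```bash
python3 -c "
from d import *
st();tipnow()
c=optics.get_calibration('wrist')
im=optics.get_image('wrist');cv2.imwrite('pics/w14.png',im[:,:,::-1])
im=optics.get_image('scene');crop(im,320,80,480,210,5,'pics/s14.png')
print(proj('wrist',[.566,.197,.091],c),proj('wrist',[.566+.047,.197,.091],c))
path([.40,.197,.205],Rf(0,18),[1])
"
```

```text
t 15.87 pos [0.4013 0.1954 0.2049] F [ 0.77 -0.13 -3.44] M [-0.    0.63  0.01] w 0.0148 j [ 0.42  0.13  2.12 -0.23  0.62  2.16]
tip [0.5483 0.1941 0.1826]
[308.84323744  58.9004704 ] [308.66685311  -6.46280452]
1 [-1.6 -2.  -0.3] [ 0.5  0.  -0. ]
```

View pics/w14.png

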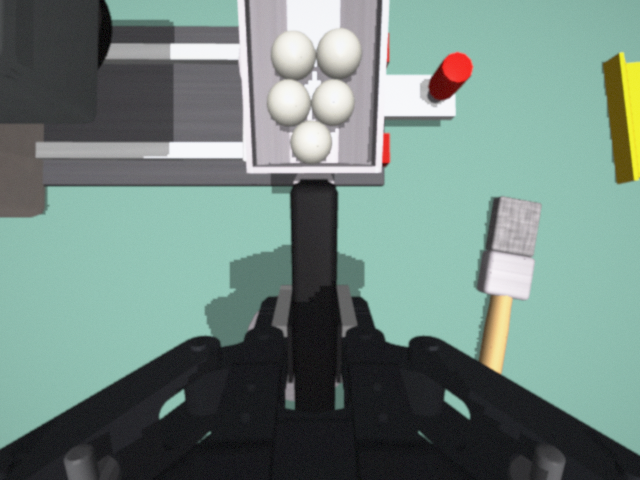

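View pics/s14.png

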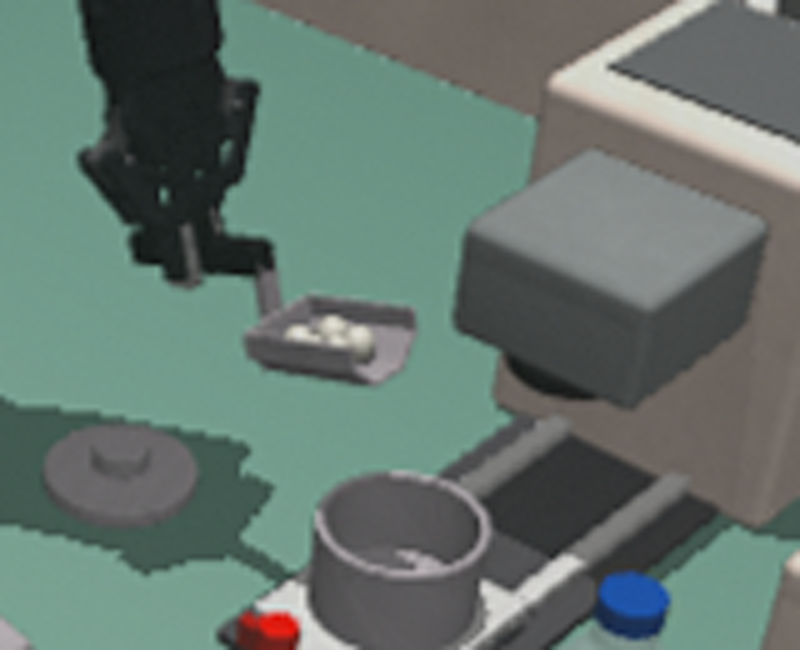

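```bash
python3 -c "
from d import *
print('knob',ray('wrist',(459,68),.081),'jar scene',ray('scene',(320+403/5,80+522/5),.091))
for pit,z,x in[(6,.125,.545),(-4,.105,.545),(-12,.098,.545),(-22,.092,.545)]: print(pit);totip([x,.1965,z],0,pit)
"
```

```text
knob [0.56521837 0.08599519 0.081     ] jar scene [0.56937808 0.20082514 0.091     ]
6
TCP [0.4058 0.1973 0.1771]
shift [-4.7 -2.5 28. ] norm 28.5 turn [  0.47 -11.95  -0.07] t 15.9667
-4
TCP [0.417  0.1973 0.1805]
shift [ 7.  -2.5 28.2] norm 29.2 turn [  0.47 -21.95  -0.11] t 15.9667
-12
TCP [0.4287 0.1973 0.1906]
shift [21.3 -2.5 22.2] norm 30.9 turn [  0.46 -29.95  -0.14] t 15.9667
-22
TCP [0.4466 0.1973 0.2034]
shift [42.2 -2.4 15.6] norm 45.0 turn [  0.45 -39.95  -0.18] t 15.9667
```

Request:
drive_tool([
  {"ax":0,"ay":-3,"az":0,"x":-1,"y":-1,"z":8,"jaw":5},
  {"ax":0.2,"ay":-6,"az":0,"x":-2.5,"y":-2,"z":17,"jaw":5},
  {"ax":0.4,"ay":-9,"az":0,"x":-4,"y":-2.5,"z":24,"jaw":5},
  {"ax":0.4,"ay":-12,"az":0,"x":-4.7,"y":-2.5,"z":28,"jaw":5},
  {"ax":0.4,"ay":-14.5,"az":0,"x":-2,"y":-2.5,"z":28,"jaw":5},
  {"ax":0.4,"ay":-17,"az":0,"x":1,"y":-2.5,"z":28,"jaw":5},
  {"ax":0.4,"ay":-19,"az":0,"x":3.5,"y":-2.5,"z":28,"jaw":5},
  {"ax":0.4,"ay":-19,"az":0,"x":3.5,"y":-2.5,"z":28,"jaw":5},
])

```text
t: 16.63
eef_pos: [0.4151, 0.1972, 0.18]
eef_rot: [3.141, -0.005, -0.028]
force: [0.8, 0.5, -3.8]
gripper_width: 0.0149
```

```bash
python3 -c "
from d import *
st();tipnow()
im=optics.get_image('wrist');cv2.imwrite('pics/w15.png',im[:,:,::-1])
im=optics.get_image('scene');crop(im,320,80,480,210,5,'pics/s15.png')
for pit,z,x in[(-4,.105,.545),(-12,.098,.545),(-22,.092,.545),(-30,.090,.545)]: print(pit);totip([x,.1965,z],0,pit)
"
```

```text
t 16.63 pos [0.4151 0.1972 0.18  ] F [ 0.78  0.53 -3.77] M [-0.02  0.26  0.01] w 0.0149 j [0.34 0.29 1.94 0.01 0.92 1.91]
tip [0.5468 0.196  0.1113]
-4
TCP [0.417  0.1973 0.1805]
shift [ 3.  -0.1 -0.8] norm 3.1 turn [ 0.04 -3.04 -0.14] t 16.7333
-12
TCP [0.4287 0.1973 0.1906]
shift [ 14.6  -0.1 -11.1] norm 18.3 turn [  0.03 -11.04  -0.15] t 16.7333
-22
TCP [0.4466 0.1973 0.2034]
shift [ 32.2  -0.1 -24.2] norm 40.3 turn [ 2.000e-02 -2.104e+01 -1.500e-01] t 16.7333
-30
TCP [0.463  0.1973 0.214 ]
shift [ 48.5  -0.2 -35.1] norm 59.8 turn [ 1.000e-02 -2.904e+01 -1.500e-01] t 16.7333
```

View pics/w15.png

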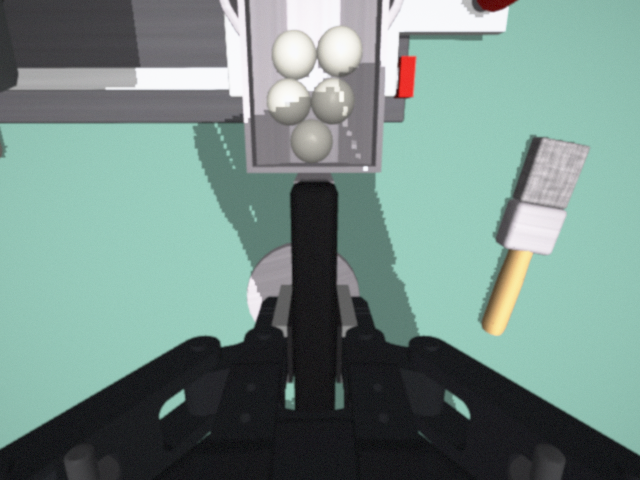

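View pics/s15.png

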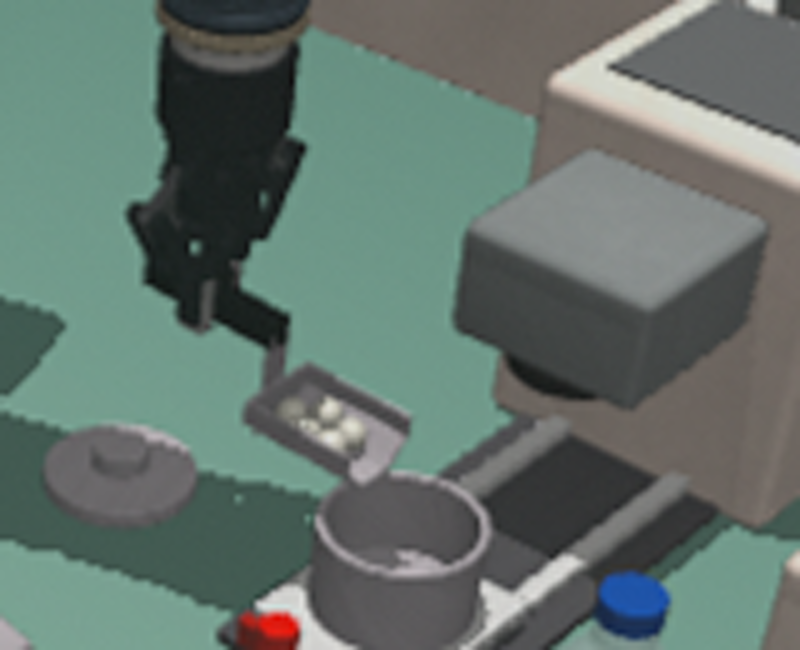

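Request:
drive_tool([
  {"ax":0,"ay":-3,"az":0,"x":3,"y":0,"z":-1,"jaw":5},
  {"ax":0,"ay":-6,"az":0,"x":7.5,"y":0,"z":-5,"jaw":5},
  {"ax":0,"ay":-9,"az":0,"x":11.7,"y":0,"z":-8.5,"jaw":5},
  {"ax":0,"ay":-11,"az":0,"x":14.6,"y":0,"z":-11,"jaw":5},
  {"ax":0,"ay":-13,"az":0,"x":18,"y":0,"z":-13.5,"jaw":5},
  {"ax":0,"ay":-15,"az":0,"x":21.5,"y":0,"z":-16,"jaw":5},
  {"ax":0,"ay":-17,"az":0,"x":25,"y":0,"z":-19,"jaw":5},
  {"ax":0,"ay":-19,"az":0,"x":28.5,"y":0,"z":-21.5,"jaw":5},
])

```text
t: 17.4
eef_pos: [0.4428, 0.1975, 0.2012]
eef_rot: [3.093, -0.003, -0.545]
force: [0.8, 0.0, -2.4]
gripper_width: 0.0151
```

```bash
python3 -c "
from d import *
st();tipnow()
im=optics.get_image('wrist');cv2.imwrite('pics/w16.png',im[:,:,::-1])
im=optics.get_image('scene');crop(im,320,80,480,210,5,'pics/s16.png')
for pit,z,x in[(-22,.092,.545),(-30,.090,.545)]: print(pit);totip([x,.1965,z],0,pit)
"
```

```text
t 17.4 pos [0.4428 0.1975 0.2012] F [ 0.78  0.   -2.44] M [ 0.01 -0.18  0.02] w 0.0151 j [0.28 0.45 1.69 0.1  1.34 1.81]
tip [0.5451 0.1964 0.0933]
-22
TCP [0.4466 0.1973 0.2034]
shift [ 2.1  0.2 -3.4] norm 4.0 turn [ 0.   -2.07 -0.13] t 17.5
-30
TCP [0.463  0.1973 0.214 ]
shift [ 14.    0.2 -19. ] norm 23.6 turn [-1.000e-02 -1.007e+01 -1.300e-01] t 17.5
```

View pics/w16.png

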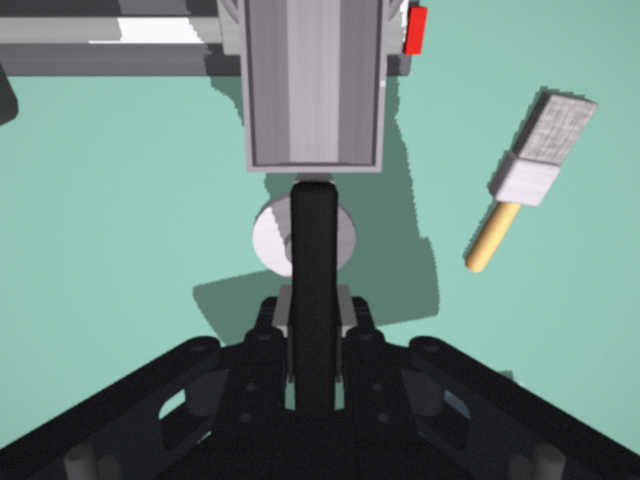

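View pics/s16.png

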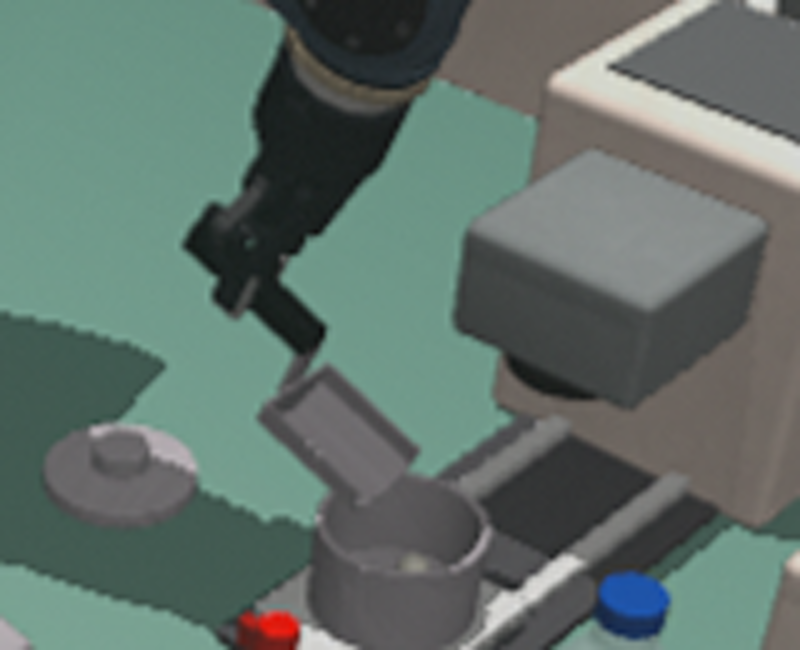

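```bash
python3 -c "
from d import *
s=robot.sense()['eef_pos']
path(s+[-.005,0,.05],Rf(0,-18),[1])
path([.41,.17,.255],Rf(0,0),[1])
"
```

```text
1 [-21.7   0.1 -45.3] [ 0.   1.9 -0.1]
1 [-49.8  27.6 -39.5] [ 0.  19.9 -0.1]
```

Request:
drive_tool([
  {"ax":0,"ay":0,"az":0,"x":-7,"y":0,"z":-14,"jaw":5},
  {"ax":0,"ay":1,"az":0,"x":-15,"y":0,"z":-30,"jaw":5},
  {"ax":0,"ay":2,"az":0,"x":-22,"y":0,"z":-45,"jaw":5},
  {"ax":0,"ay":8,"az":0,"x":-30,"y":4,"z":-48,"jaw":5},
  {"ax":0,"ay":14,"az":0,"x":-38,"y":14,"z":-45,"jaw":5},
  {"ax":0,"ay":20,"az":0,"x":-50,"y":28,"z":-40,"jaw":5},
  {"ax":0,"ay":20,"az":0,"x":-50,"y":50,"z":-40,"jaw":5},
  {"ax":0,"ay":20,"az":0,"x":-50,"y":80,"z":-40,"jaw":5},
])

```text
t: 18.17
eef_pos: [0.4074, 0.1179, 0.2559]
eef_rot: [3.141, 0.002, 0.005]
force: [1.3, -1.0, -2.0]
gripper_width: 0.0146
```

```bash
python3 -c "
from d import *
st();tipnow()
im=optics.get_image('wrist');cv2.imwrite('pics/w17.png',im[:,:,::-1])
im=optics.get_image('top');cv2.imwrite('pics/t17.png',im[:,:,::-1])
im=optics.get_image('scene');crop(im,320,80,480,210,5,'pics/s17.png')
path([.4558,-.1355,.17],Rf(5.5,0),[1])
"
```

```text
t 18.17 pos [0.4074 0.1179 0.2559] F [ 1.27 -0.99 -2.03] M [-0.04  0.1   0.  ] w 0.0146 j [ 0.17  0.11  1.95 -0.    1.07  1.74]
tip [0.5406 0.1173 0.1899]
1 [ 47.8 251.9  86.1] [ 0.1 -0.1 -5.7]
```

View pics/t17.png

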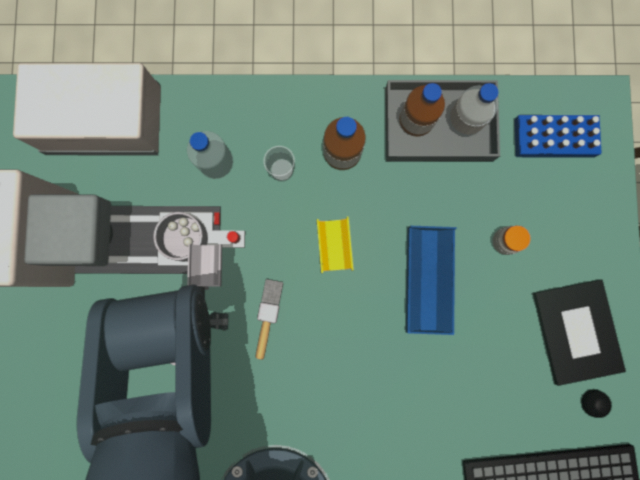

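View pics/s17.png

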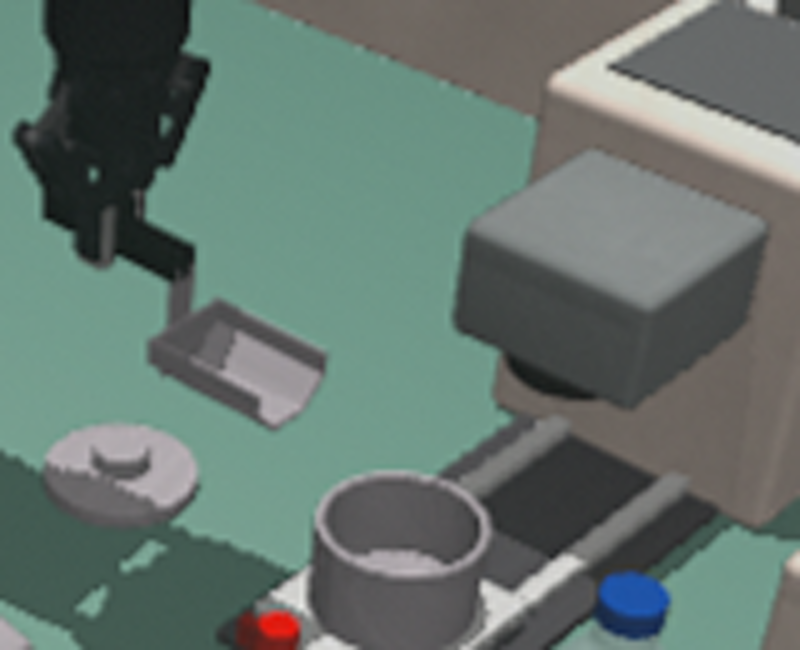

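Request:
drive_tool([
  {"ax":0,"ay":0,"az":-0.5,"x":5,"y":30,"z":5,"jaw":5},
  {"ax":0,"ay":0,"az":-1,"x":12,"y":65,"z":15,"jaw":5},
  {"ax":0,"ay":0,"az":-2,"x":20,"y":100,"z":28,"jaw":5},
  {"ax":0,"ay":0,"az":-3,"x":28,"y":138,"z":40,"jaw":5},
  {"ax":0,"ay":0,"az":-4,"x":35,"y":175,"z":52,"jaw":5},
  {"ax":0,"ay":0,"az":-5,"x":42,"y":210,"z":65,"jaw":5},
  {"ax":0,"ay":0,"az":-5.7,"x":46,"y":238,"z":78,"jaw":5},
  {"ax":0,"ay":0,"az":-5.7,"x":48,"y":252,"z":86,"jaw":5},
])

```text
t: 18.98
eef_pos: [0.4571, -0.1364, 0.1686]
eef_rot: [3.136, 0.153, 0.0]
force: [0.5, -0.2, -1.9]
gripper_width: 0.0151
```

Request:
drive_tool([
  {"ax":0,"ay":0,"az":0,"x":0,"y":0,"z":0,"jaw":5},
  {"ax":0,"ay":0,"az":0,"x":0,"y":0,"z":0,"jaw":5},
])

```text
t: 19.15
eef_pos: [0.4568, -0.134, 0.1694]
eef_rot: [3.137, 0.152, -0.001]
force: [0.8, 0.6, -1.4]
gripper_width: 0.0147
```

```bash
python3 -c "
from d import *
st();tipnow()
im=optics.get_image('wrist');cv2.imwrite('pics/w18.png',im[:,:,::-1])
im=optics.get_image('top');crop(im,140,190,240,290,6,'pics/t18.png')
path([.4558,-.1359,.0714],Rf(5.5,0),[1])
"
```

```text
t 19.15 pos [ 0.4568 -0.134   0.1694] F [ 0.81  0.58 -1.4 ] M [-0.    0.16 -0.01] w 0.0147 j [-0.38  0.33  1.92 -0.    0.89  1.09]
tip [ 0.5892 -0.122   0.1029]
1 [-1.6  2.4 98.8] [ 0.1 -0.   0.2]
```

View pics/w18.png

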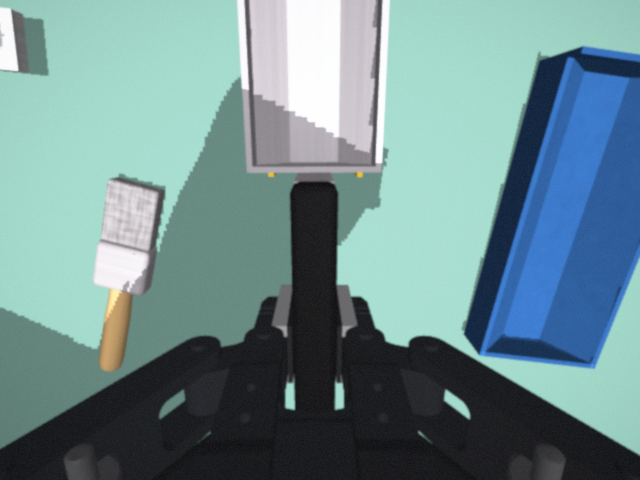

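View pics/t18.png

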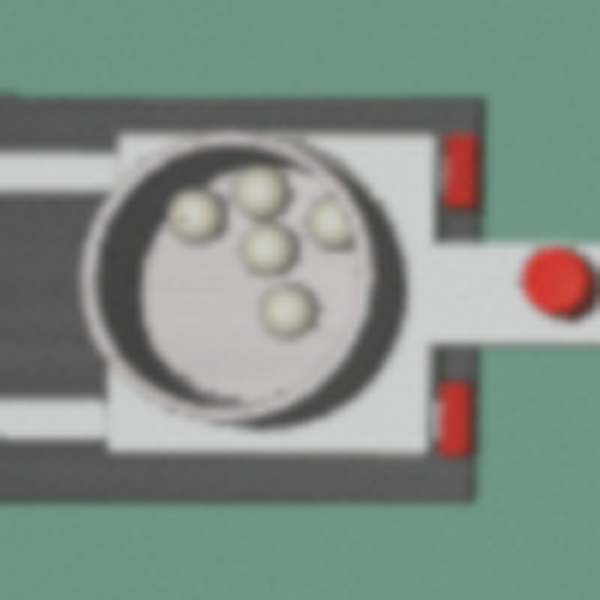

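Request:
drive_tool([
  {"ax":0,"ay":0,"az":0.2,"x":-1,"y":1.5,"z":20,"jaw":5},
  {"ax":0,"ay":0,"az":0.2,"x":-1.6,"y":2.4,"z":45,"jaw":5},
  {"ax":0,"ay":0,"az":0.2,"x":-1.6,"y":2.4,"z":68,"jaw":5},
  {"ax":0,"ay":0,"az":0.2,"x":-1.6,"y":2.4,"z":84,"jaw":5},
  {"ax":0,"ay":0,"az":0.2,"x":-1.6,"y":2.4,"z":91,"jaw":5},
  {"ax":0,"ay":0,"az":0.2,"x":-1.6,"y":2.4,"z":95,"jaw":5},
  {"ax":0,"ay":0,"az":0.2,"x":-1.6,"y":2.4,"z":98,"jaw":5},
  {"ax":0,"ay":0,"az":0.2,"x":-1.6,"y":2.4,"z":98.5,"jaw":5},
])

```text
t: 19.92
eef_pos: [0.4561, -0.1367, 0.072]
eef_rot: [3.137, 0.149, 0.002]
force: [0.3, 1.5, -0.5]
gripper_width: 0.0146
```

```bash
python3 -c "
from d import *
st();tipnow()
im=optics.get_image('wrist');cv2.imwrite('pics/w19.png',im[:,:,::-1])
im=optics.get_image('scene');crop(im,200,160,360,290,5,'pics/s19.png')
path([.4558,-.1359,.0714],Rf(5.5,0),[1])
"
```

```text
t 19.92 pos [ 0.4561 -0.1367  0.072 ] F [ 0.27  1.54 -0.53] M [0.17 0.16 0.12] w 0.0146 j [-0.39  0.51  1.97 -0.    0.66  1.09]
tip [ 0.5886 -0.125   0.0057]
1 [-0.2 -1.   0.8] [ 0.1 -0.1 -0.1]
```

View pics/w19.png

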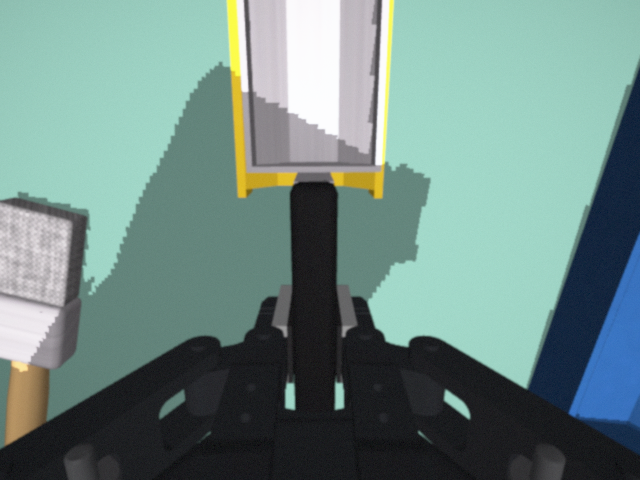

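View pics/s19.png

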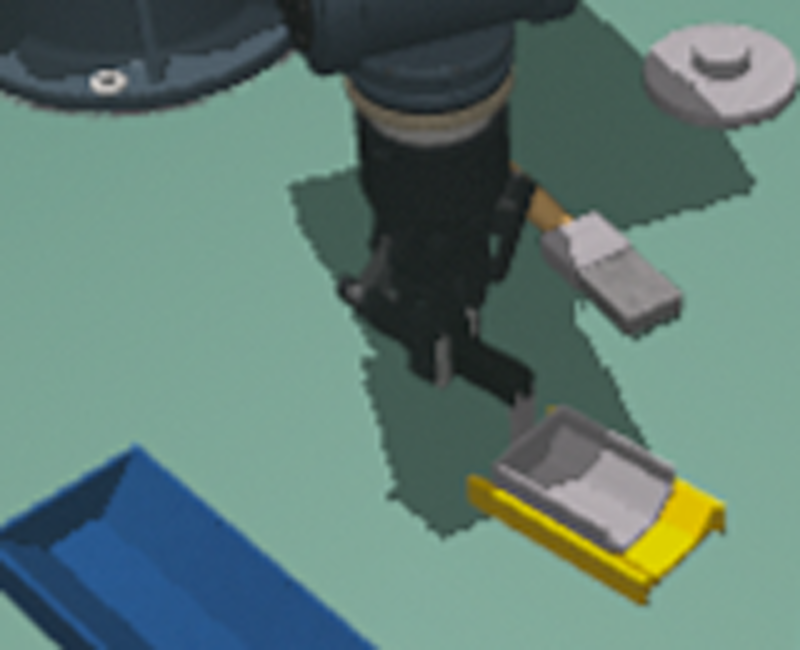

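Request:
drive_tool([
  {"ax":0,"ay":0,"az":0,"x":0,"y":-0.8,"z":0.8,"jaw":5},
  {"ax":0,"ay":0,"az":0,"x":0,"y":-0.8,"z":0.8,"jaw":5},
  {"ax":0,"ay":0,"az":0,"x":0,"y":-0.8,"z":0.8,"jaw":50},
  {"ax":0,"ay":0,"az":0,"x":0,"y":-0.8,"z":0.8,"jaw":50},
  {"ax":0,"ay":0,"az":0,"x":0,"y":-0.8,"z":0.8,"jaw":50},
  {"ax":0,"ay":0,"az":0,"x":0,"y":-0.8,"z":0.8,"jaw":50},
  {"ax":0,"ay":0,"az":0,"x":0,"y":-0.8,"z":-10,"jaw":50},
  {"ax":0,"ay":0,"az":0,"x":0,"y":-0.8,"z":-30,"jaw":50},
])

```text
t: 20.68
eef_pos: [0.4546, -0.1358, 0.1008]
eef_rot: [-3.137, -0.148, 0.005]
force: [0.2, -0.4, -0.9]
gripper_width: 0.0498
```

Request:
drive_tool([
  {"ax":0,"ay":0,"az":0,"x":0,"y":0,"z":-35,"jaw":50},
  {"ax":0,"ay":0,"az":0,"x":0,"y":0,"z":-75,"jaw":50},
  {"ax":0,"ay":0,"az":0,"x":0,"y":0,"z":-100,"jaw":50},
  {"ax":0,"ay":0,"az":0,"x":0,"y":0,"z":-100,"jaw":50},
])

```text
t: 21.02
eef_pos: [0.4575, -0.1368, 0.2072]
eef_rot: [3.134, 0.148, 0.012]
force: [0.5, 0.5, 1.5]
gripper_width: 0.05
```

```bash
python3 -c "
from d import *
st()
im=optics.get_image('wrist');cv2.imwrite('pics/w20.png',im[:,:,::-1])
im=optics.get_image('top');cv2.imwrite('pics/t20.png',im[:,:,::-1])
im=optics.get_image('scene');crop(im,200,160,360,290,5,'pics/s20.png')
path([.566,.088,.18],Rf(0,0),[1])
"
```

```text
t 21.02 pos [ 0.4575 -0.1368  0.2072] F [0.5  0.48 1.45] M [-0.01 -0.   -0.02] w 0.05 j [-0.39  0.27  1.89 -0.    0.97  1.09]
1 [ 131.4 -212.5   21.3] [0.  0.  5.4]
```

View pics/w20.png

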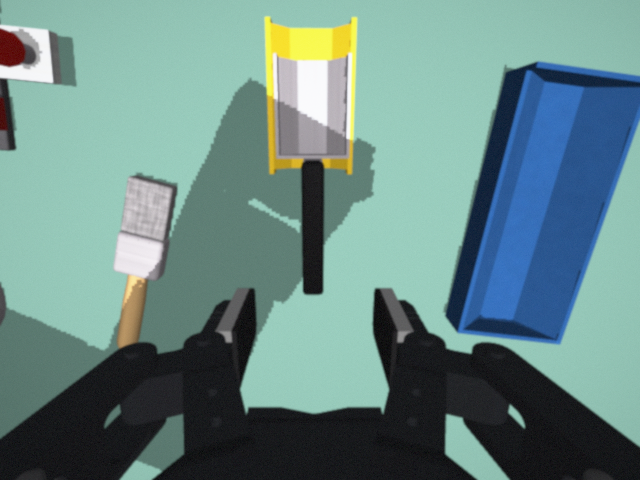

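View pics/s20.png

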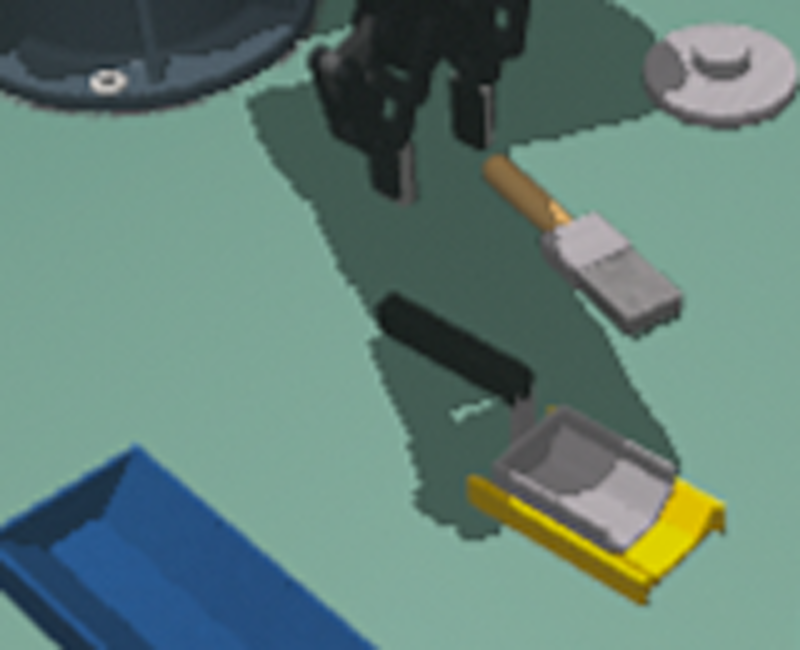

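Request:
drive_tool([
  {"ax":0,"ay":0,"az":0.7,"x":10,"y":-15,"z":0,"jaw":55},
  {"ax":0,"ay":0,"az":1.5,"x":28,"y":-45,"z":4,"jaw":55},
  {"ax":0,"ay":0,"az":2.2,"x":47,"y":-76,"z":8,"jaw":55},
  {"ax":0,"ay":0,"az":3,"x":66,"y":-107,"z":12,"jaw":55},
  {"ax":0,"ay":0,"az":3.8,"x":85,"y":-138,"z":16,"jaw":55},
  {"ax":0,"ay":0,"az":4.6,"x":104,"y":-169,"z":20,"jaw":55},
  {"ax":0,"ay":0,"az":5.4,"x":122,"y":-197,"z":21,"jaw":55},
  {"ax":0,"ay":0,"az":5.4,"x":131,"y":-213,"z":21,"jaw":55},
])

```text
t: 21.83
eef_pos: [0.5661, 0.0912, 0.1783]
eef_rot: [3.141, 0.002, -0.005]
force: [0.7, -0.0, -0.6]
gripper_width: 0.0549
```

Request:
drive_tool([
  {"ax":0,"ay":0,"az":0,"x":0,"y":0,"z":0,"jaw":55},
])

```text
t: 21.92
eef_pos: [0.5661, 0.0913, 0.1784]
eef_rot: [3.141, 0.005, -0.004]
force: [-0.3, -0.3, 0.5]
gripper_width: 0.055
```

```bash
python3 -c "
from d import *
st()
im=optics.get_image('wrist');cv2.imwrite('pics/w21.png',im[:,:,::-1])
path([.566,.0875,.07],Rf(0,0),[1])
"
```

```text
t 21.92 pos [0.5661 0.0913 0.1784] F [-0.31 -0.27  0.46] M [ 0.02 -0.03 -0.  ] w 0.055 j [ 0.08  0.48  1.66 -0.    1.01  1.65]
1 [  0.9   2.  108.5] [0.  0.2 0.1]
```

View pics/w21.png

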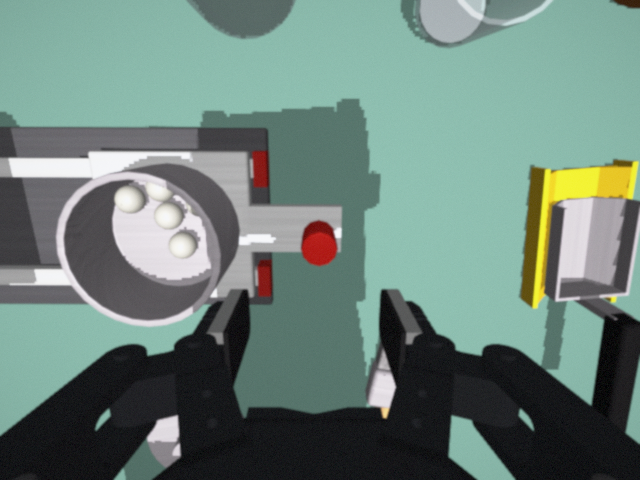

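Request:
drive_tool([
  {"ax":0,"ay":0,"az":0,"x":0,"y":2,"z":25,"jaw":55},
  {"ax":0,"ay":0,"az":0,"x":0,"y":2,"z":60,"jaw":55},
  {"ax":0,"ay":0,"az":0,"x":0,"y":2,"z":90,"jaw":55},
  {"ax":0,"ay":0,"az":0,"x":0,"y":2,"z":107,"jaw":55},
  {"ax":0,"ay":0,"az":0,"x":0,"y":2,"z":107,"jaw":15},
  {"ax":0,"ay":0,"az":0,"x":0,"y":2,"z":107,"jaw":15},
  {"ax":0,"ay":0,"az":0,"x":0,"y":2,"z":107,"jaw":15},
  {"ax":0,"ay":0,"az":0,"x":0,"y":2,"z":107,"jaw":15},
])

```text
t: 22.63
eef_pos: [0.5653, 0.0882, 0.0737]
eef_rot: [-3.139, 0.001, 0.001]
force: [-0.1, 19.9, -12.6]
gripper_width: 0.022
```

Request:
drive_tool([
  {"ax":0,"ay":0,"az":0,"x":0,"y":-5,"z":0,"jaw":15},
  {"ax":0,"ay":0,"az":0,"x":0,"y":-15,"z":0,"jaw":15},
  {"ax":0,"ay":0,"az":0,"x":0,"y":-28,"z":0,"jaw":15},
  {"ax":0,"ay":0,"az":0,"x":0,"y":-42,"z":0,"jaw":15},
  {"ax":0,"ay":0,"az":0,"x":0,"y":-56,"z":0,"jaw":15},
  {"ax":0,"ay":0,"az":0,"x":0,"y":-70,"z":0,"jaw":15},
  {"ax":0,"ay":0,"az":0,"x":0,"y":-84,"z":0,"jaw":15},
  {"ax":0,"ay":0,"az":0,"x":0,"y":-95,"z":0,"jaw":15},
])

```text
t: 23.3
eef_pos: [0.5653, 0.1813, 0.0737]
eef_rot: [3.14, 0.0, -0.002]
force: [-1.9, -4.8, -5.6]
gripper_width: 0.0223
```

```bash
python3 -c "
from d import *
st()
im=optics.get_image('scene');crop(im,340,70,520,220,4.4,'pics/s22.png')
"
```

```text
t 23.3 pos [0.5653 0.1813 0.0737] F [-1.88 -4.78 -5.61] M [-1.04  0.34 -0.13] w 0.0223 j [ 0.23  0.66  1.66 -0.    0.83  1.8 ]
```

View pics/s22.png

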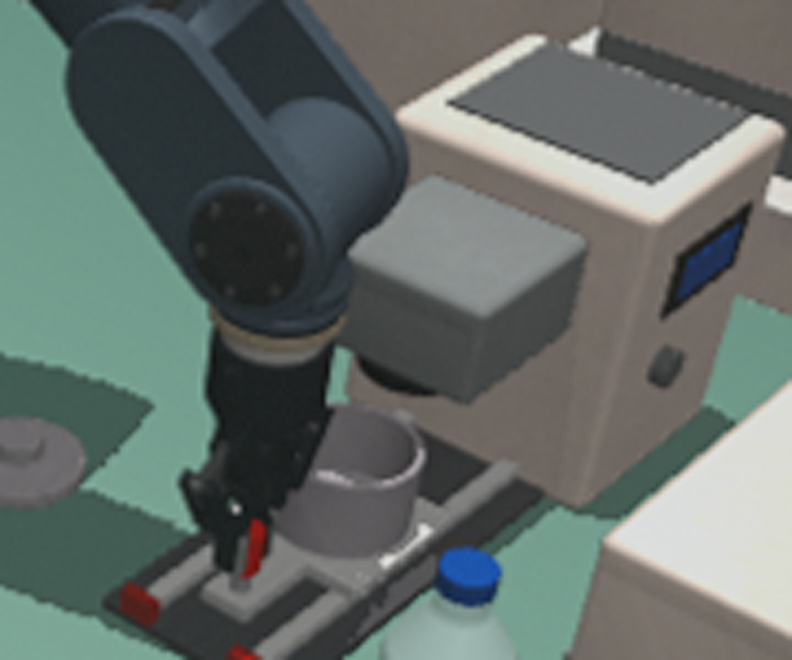

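Request:
drive_tool([
  {"ax":0,"ay":0,"az":0,"x":0,"y":-8,"z":0,"jaw":15},
  {"ax":0,"ay":0,"az":0,"x":0,"y":-16,"z":0,"jaw":15},
  {"ax":0,"ay":0,"az":0,"x":0,"y":-24,"z":0,"jaw":15},
  {"ax":0,"ay":0,"az":0,"x":0,"y":-32,"z":0,"jaw":15},
  {"ax":0,"ay":0,"az":0,"x":0,"y":-40,"z":0,"jaw":15},
  {"ax":0,"ay":0,"az":0,"x":0,"y":-48,"z":0,"jaw":15},
  {"ax":0,"ay":0,"az":0,"x":0,"y":-54,"z":0,"jaw":15},
  {"ax":0,"ay":0,"az":0,"x":0,"y":-58,"z":0,"jaw":15},
])

```text
t: 24.02
eef_pos: [0.5654, 0.239, 0.0737]
eef_rot: [3.14, 0.0, -0.002]
force: [-5.5, -3.2, -2.5]
gripper_width: 0.0224
```

Request:
drive_tool([
  {"ax":0,"ay":0,"az":0,"x":0,"y":-3,"z":0,"jaw":15},
  {"ax":0,"ay":0,"az":0,"x":0,"y":-6,"z":0,"jaw":15},
  {"ax":0,"ay":0,"az":0,"x":0,"y":-8,"z":0,"jaw":15},
  {"ax":0,"ay":0,"az":0,"x":0,"y":-8,"z":0,"jaw":15},
])

```text
t: 24.35
eef_pos: [0.5655, 0.2471, 0.0737]
eef_rot: [3.141, 0.0, -0.002]
force: [-6.6, 0.8, -0.9]
gripper_width: 0.0223
```

```bash
python3 -c "
from d import *
st()
im=optics.get_image('scene');crop(im,340,70,520,220,4.4,'pics/s23.png')
"
```

```text
t 24.35 pos [0.5655 0.2471 0.0737] F [-6.59  0.79 -0.93] M [-0.32  0.87 -0.07] w 0.0223 j [ 0.34  0.69  1.59 -0.    0.86  1.91]
```

View pics/s23.png

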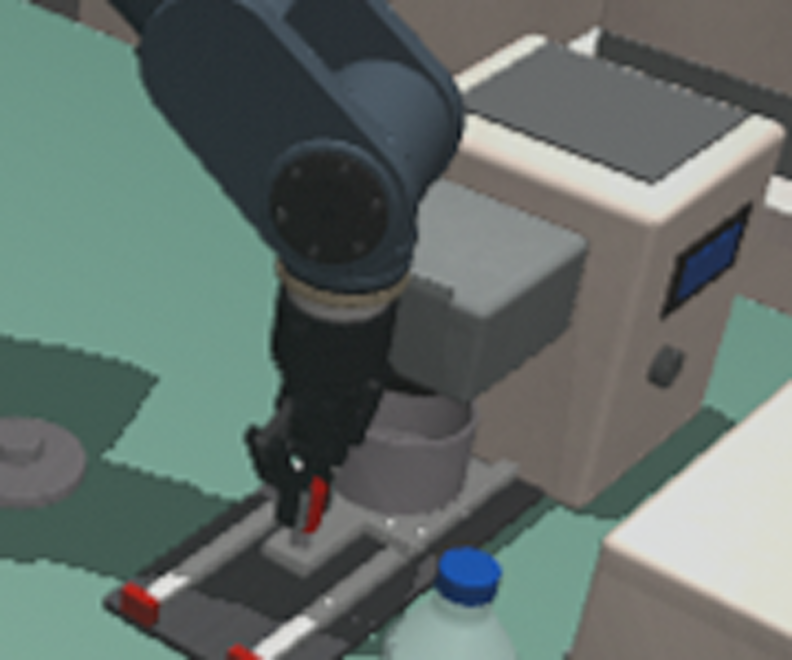

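No end stop felt yet; push in small steps until the force rises.

Request:
drive_tool([
  {"ax":0,"ay":0,"az":0,"x":0,"y":-1,"z":0,"jaw":15},
  {"ax":0,"ay":0,"az":0,"x":0,"y":-2,"z":0,"jaw":15},
  {"ax":0,"ay":0,"az":0,"x":0,"y":-2,"z":0,"jaw":15},
])

```text
t: 24.65
eef_pos: [0.5655, 0.2484, 0.0737]
eef_rot: [3.14, 0.0, -0.002]
force: [-5.2, -4.9, -0.4]
gripper_width: 0.0223
```

Request:
drive_tool([
  {"ax":0,"ay":0,"az":0,"x":0,"y":-1,"z":0,"jaw":15},
  {"ax":0,"ay":0,"az":0,"x":0,"y":-2,"z":0,"jaw":15},
  {"ax":0,"ay":0,"az":0,"x":0,"y":-2,"z":0,"jaw":15},
])

```text
t: 24.9
eef_pos: [0.5654, 0.2486, 0.0737]
eef_rot: [3.137, 0.0, -0.004]
force: [-5.8, -17.7, 3.9]
gripper_width: 0.0224
```

Request:
drive_tool([
  {"ax":0,"ay":0,"az":0,"x":0,"y":1,"z":0,"jaw":15},
  {"ax":0,"ay":0,"az":0,"x":0,"y":1,"z":0,"jaw":45},
  {"ax":0,"ay":0,"az":0,"x":0,"y":1,"z":0,"jaw":50},
  {"ax":0,"ay":0,"az":0,"x":0,"y":1,"z":0,"jaw":50},
  {"ax":0,"ay":0,"az":0,"x":0,"y":1,"z":-15,"jaw":50},
  {"ax":0,"ay":0,"az":0,"x":0,"y":1,"z":-45,"jaw":50},
  {"ax":0,"ay":0,"az":0,"x":0,"y":10,"z":-80,"jaw":50},
  {"ax":0,"ay":0,"az":0,"x":-20,"y":40,"z":-110,"jaw":50},
])

```text
t: 25.57
eef_pos: [0.551, 0.2162, 0.1834]
eef_rot: [-3.14, -0.002, -0.01]
force: [2.0, 0.3, 1.4]
gripper_width: 0.0502
```

Request:
drive_tool([
  {"ax":0,"ay":0,"az":0,"x":-30,"y":15,"z":-10,"jaw":50},
  {"ax":0,"ay":0,"az":0,"x":-60,"y":35,"z":-20,"jaw":50},
  {"ax":0,"ay":0,"az":0,"x":-90,"y":60,"z":-30,"jaw":50},
  {"ax":0,"ay":0,"az":0,"x":-115,"y":85,"z":-30,"jaw":50},
  {"ax":0,"ay":0,"az":0,"x":-130,"y":100,"z":-30,"jaw":50},
  {"ax":0,"ay":0,"az":0,"x":-130,"y":100,"z":-30,"jaw":50},
])

```text
t: 26.07
eef_pos: [0.4164, 0.1129, 0.2111]
eef_rot: [3.141, -0.002, 0.003]
force: [0.3, 0.9, -0.4]
gripper_width: 0.0499
```

```bash
python3 -c "
from d import *
st()
im=optics.get_image('top');cv2.imwrite('pics/t24.png',im[:,:,::-1])
im=optics.get_image('scene');cv2.imwrite('pics/s24.png',im[:,:,::-1])
hsv=cv2.cvtColor(optics.get_image('top'),cv2.COLOR_RGB2HSV)
m=((hsv[...,0]<6)|(hsv[...,0]>174))&(hsv[...,1]>180)&(hsv[...,2]>100)
n,l,ss,ce=cv2.connectedComponentsWithStats(m.astype('uint8'))
for i in range(1,n):
  if ss[i,4]>20 and ce[i][0]<260: print(ss[i],ce[i],ray('top',ce[i],.081))
"
```

```text
t 26.07 pos [0.4164 0.1129 0.2111] F [ 0.35  0.95 -0.4 ] M [-0.03 -0.03 -0.  ] w 0.0499 j [ 0.16  0.19  1.99 -0.    0.96  1.73]
[215 213   4  11  35] [216.8        218.28571429] [0.60373947 0.11947041 0.081     ]
[151 232  10   9  74] [155.28378378 236.04054054] [0.56630599 0.24581172 0.081     ]
[214 254   4  12  38] [215.68421053 259.5       ] [0.51829993 0.11967281 0.081     ]
```

View pics/t24.png

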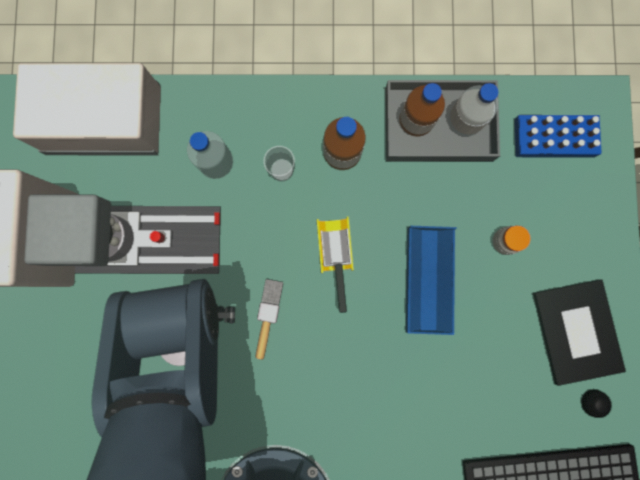

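View pics/s24.png

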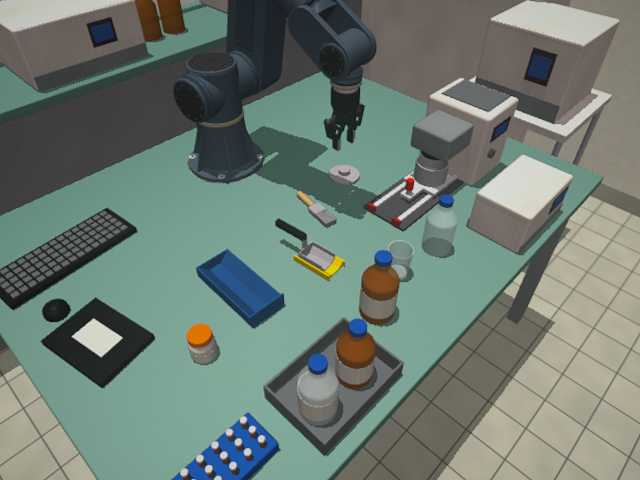

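```bash
python3 -c "
from h import *
print(job.finish_job()); st()"
```

```text
the job is handed in; nothing more can be done
None
the job is handed in; nothing more can be done
```

I completed the whole job in about 26 s of the 72 s allowed and handed it in; no verdict was reported. I pulled the carriage to its stop and scooped all five balls out of the trough in one pass. I poured them into the jar, laid the scoop back in its cradle, then slid the carriage home.

**Last checks:**
- **Balls:** a top view taken before pushing home showed all five in the jar. The trough was empty in the final pictures, and I saw none on the bench. The jar is now under the mill head, so I could not see inside it after the push.
- **Carriage:** at each end the force rose and the arm stopped, about 27 N at the loading stop and 18 N at home. The knob travelled about 160 mm by the arm and also by the top camera, so it is home to within about 1 mm.
- **Scoop:** it lies level in the cradle, released, where it was picked up. That is an estimated 7 mm behind the cradle's centre; the limit is 30 mm.
- **Bystanders and robot:** the bystanders look unmoved, except that the arm half hides the jar lid in the last top view; the scene view shows it in place. The arm ended clear of everything.

**Disagreement:** the scene camera reads about 4–5 mm off the other two. I went by the top and wrist cameras and by contact, and that held up at every step.

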